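# Make up the crimping kit and the soldering kit

## Robot

A 6-joint arm with a two-finger parallel gripper is mounted at the origin on the work surface; the furniture and walls round the work are solid. World frame = base frame: x ahead of the robot, y to its left, z up, the work surface at z = 0. Lengths are in m, angles in rad, forces in N, time in s.
With the tool pointing down it reaches from about 0.4 to 0.825 m from the base axis. Payload 7 kg.
Tool frame: the origin (TCP) lies at the very end of the fingers, on their centre line; the grasp point (between the pads) lies 19 mm behind it; z points along the fingers, y is the direction in which the jaws open and shut (so a half turn about z gives the same grasp; the last joint's range is limited). The gripper opens to 88 mm and grips with 3 to 60 N. Pads are 19 mm wide; open, the fingers measure 130 mm over their backs; the gripper's body (78 mm by 193 mm) begins 47 mm behind the grasp point.
Start: joints at [-1.049, 0.359, 0.012, 0, -1.224, -0.288], TCP at [0.156, -0.657, 0.197] pointing down, gripper open.
Joint ranges: [-3.07, 3.07], [-1.43, 2.12], [-1.02, 1.25], [-3.03, 1.67], [-3.05, -0], [-3.03, 3.03]. Speed limits (rad/s): [2.39, 2.39, 3.01, 3.14, 3.14, 3.14].

## Interface

Orientations are given as [roll, pitch, yaw] about the fixed x, y, z axes, in that order (R = Rz(yaw) Ry(pitch) Rx(roll)).
In Python, from station import arm gives the robot as it stands.
- The arm moves only by the shell command python3 -m inch 'ROWS' [FORCE]. ROWS is text: rows parted by semicolons, each of 7 numbers parted by spaces: the closure, from 0 (fully open) to 1 (shut), then the shift along the tool's x, y, z each as a share of 300 mm, from -1 to 1, then the turn, a rotation vector about the tool's x, y, z each as a share of 60 degrees, from -1 to 1. In form: grip tx ty tz rx ry rz; .... A call has 1 to 12 rows; each row is the pose to reach, as a shift and turn from the pose commanded when the call began, along the tool's axes at that moment; what a row does not reach only later rows make up. A row lasts 1/10 s, in which the tool goes at most 50 mm and 8.59 degrees, less where a joint would pass 70% of its speed; a pose out of reach is approached as far as the arm can. A call with a number of a shift or a turn outside -1 to 1 is refused whole. A call with a gripper value outside its range is refused whole. The fingers move at their own pace and stop on an object; FORCE is the grip in N (left out, the last holds). Time passes only in rows, so rows that repeat a pose let the fingers close. It gives the time, the measured TCP pose, the force and the opening at its end, in the units of the state.
- arm.get_state(): the state, without advancing time (a new reading comes with each control period).
- arm.grab_frame(name): name is "side" or "top"; returns a dict with "img" (400x640x3 uint8, red, green, blue), "range_z" (400x640 float32, m along the optical axis (not along the pixel's ray), 0 where there is no reading), "fx", "fy", "cx", "cy" (pixels), "dist" ([k1, k2, p1, p2, k3] as OpenCV has them; the pictures are not rectified), "extrinsics" (4x4, takes a point from world to camera coordinates). Camera axes: x right, y up, looking along -z (the intrinsics and any distortion apply to the point x, -y, -z); pixel columns grow to the right and rows downward; lengths in m; the calibration is good to about 2 mm. A picture is of the moment at which its call begins.
- arm.job_done(): hands the job in, once; it reports no verdict.
The state is a dict: "t": time; "q": joint angles; "qd": joint speeds; "joint_efforts": joint torques, N m; "eef_pos": TCP position; "ee_rot": TCP orientation; "force": force on the tool from outside, world axes, zero at the start; "moment": the same for the moment, N m; "width": finger opening in m.
Only numpy, scipy, OpenCV 4.12 (cv2) and the standard library are available. Lean on these libraries where they do the work, as an engineer would, in place of code of your own. Each camera call takes 0.05 s, during which the arm holds its last target.

## Task

Make up the two kits from the stock lying loose on the bench. The crimping kit is the carrier with three wells: stand the terminal jar in its round well, the tally counter in the middle well and the steel stop block in the end well; the soldering kit is the carrier with the spindle: lay the solder spool in its round well and drop the roll of masking tape over the spindle. Everything must sit upright and flat on the bottom of its place, either way round, and the spare feed roller stays where it lies.

Things in the scene. Friction and masses are not known exactly. Their poses are not given: they have to be found in the camera images.
- crimp_carrier: Low fixed block 100 (x) x 200 (y) x 18 mm, grey top, with three wells in a row, each 8 mm deep: black floor at z = 10 mm, rim at 18 mm. Origin: centre of the underside, z up. Round well 72 mm across at (0, -56) mm; middle well, rectangular, 66 mm along x by 50 mm along y, at (0, 13) mm; end well, rectangular, 56 mm along x by 46 mm along y, at (0, 69) mm.
- solder_carrier: Low fixed block 100 (x) x 176 (y) x 18 mm, grey top, with one round well and one upright steel spindle. Origin: centre of the underside, z up. Well 72 mm across, 8 mm deep (black floor at z = 10 mm, rim at 18 mm), centre at (0, -44) mm. Spindle 10 mm thick, tapered at its tip, at (0, 44) mm, from the flat top (z = 18 mm) up to z = 63 mm.
- terminal_jar: Jar of terminals, loose, upright: cream round jar 52 mm across and 70 mm tall with a yellow lid 55 mm across (the lid is the top 14 mm and does not come off). Origin at the centre of its underside, z up.
- solder_spool: Spool of solder, loose, lying flat: two blue flanges 56 mm across and 4 mm thick, silvery wire between on a thinner hub, 32 mm high. Origin at the centre of its underside, z up. The rims of the flanges are what fingers grip.
- tally_counter: Hand tally counter, loose: small black box 34 mm (its x) by 50 mm (its y) and 30 mm high, with a white push button 10 mm thick standing 9 mm above the top near its -y end and a number window on its side. Origin at the centre of its underside, z up.
- stop_block: Stop block, loose: plain light grey steel block 40 mm (its x) by 30 mm (its y), 20 mm high. Origin at the centre of its underside, z up.
- masking_tape: Roll of cream masking tape, loose, lying flat: 62 mm across, 24 mm high, with an open hole 28 mm across through a cardboard core. Origin at the centre of its underside, z up.
- spare_roller: Spare feed roller, loose: dark grey disc 34 mm across, 18 mm high, with a small brass-coloured ring in its top. Belongs to neither kit. Origin at the centre of its underside, z up.
Things that resemble listed ones, but are neither listed nor needed, are in the scene too. There is more than one size of the masking_tape; the one meant has the size given above.

How it is judged:
By the outcome, as a careful person would: the job done as asked, in the order asked, and still so for the second after the job is handed in, with the robot touching nothing.
It also fails if it takes over 115 s, if anything falls off the work surface, if the arm or the gripper's body presses on something with over 40 N, if the wrist force passes 120 N, or if a joint passes its speed limit or range.

## Working session

There is one attempt and no reset: what is moved stays moved. The work goes in short steps, Python scripts to look and compute and a shell command to move; the robot and the scene stay as the last step left them, time stands still between calls to the robot, and variables do not carry over. Pictures are saved under pics/ and viewed, and the job is handed in when it is done.

```bash
ls; mkdir -p pics
python3 - <<'E'
from station import arm
import cv2
print(arm.get_state())
for n in("top","side"):
    f=arm.grab_frame(n); cv2.imwrite(f"pics/{n}0.png",f["img"][:,:,::-1])
    print(n,f["fx"],f["fy"],f["cx"],f["cy"],f["dist"],f["extrinsics"])
E
```

```text
pics
{'t': 0.0, 'q': array([-1.04892654e+00,  3.59401276e-01,  1.10739677e-02, -3.48197881e-04,
       -1.22412632e+00, -2.88078174e-01]), 'qd': array([-0.0018729 , -0.00109107,  0.00126073, -0.00159649,  0.00011567,
        0.00167599]), 'joint_efforts': array([ 4.10204939e-04, -5.82716310e+01,  2.93055224e+01,  6.99775949e+00,
        6.83968668e-03, -1.55963507e-04]), 'eef_pos': array([ 0.15620355, -0.65612126,  0.19642037]), 'ee_rot': array([ 3.13991064e+00, -1.57061877e-04, -2.90791949e+00]), 'force': array([-0.3600983,  1.6549125,  0.4062054]), 'moment': array([0.02414547, 0.07545022, 0.04874597]), 'width': 0.08752954836529268}
top 434.6980086993076 434.6980086993076 325.91839532748827 198.70249300117405 [0.01874261 0.         0.         0.         0.        ] [[-0.01067488 -0.9997106  -0.02155858 -0.10701725]
 [ 0.98286237 -0.01445801  0.18377301 -0.49260718]
 [-0.18403152 -0.01922736  0.98273227 -0.86973687]
 [ 0.          0.          0.          1.        ]]
side 388.4355106166901 388.4355106166901 324.111096607197 200.75199693948068 [-0.08554043  0.          0.          0.          0.        ] [[-9.91196312e-01 -1.32398502e-01  7.12993320e-04  4.84904107e-01]
 [ 8.42529686e-02 -6.26584239e-01  7.74786183e-01 -1.65070186e-01]
 [-1.02133779e-01  7.68025279e-01  6.32222953e-01 -8.00044342e-01]
 [ 0.00000000e+00  0.00000000e+00  0.00000000e+00  1.00000000e+00]]
```

View pics/top0.png

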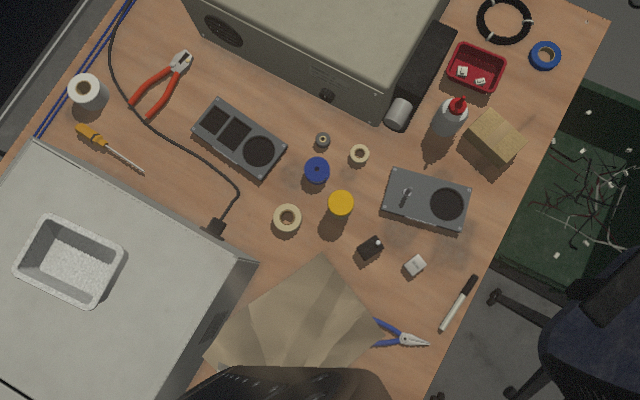

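View pics/side0.png

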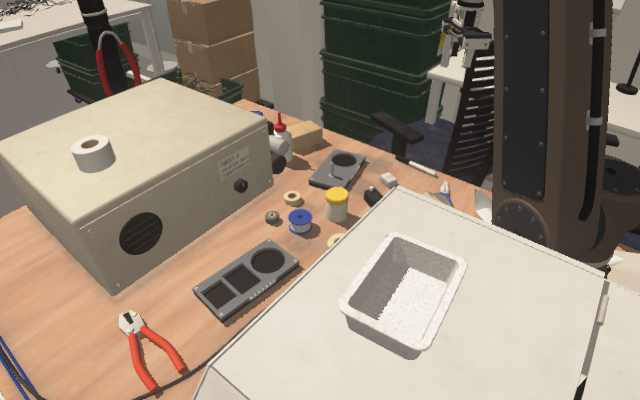

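Top view: carriers at (239,140) with three wells and (427,200) with the spindle. Jar (340,203), spool (317,170), counter (370,248), block (415,265), roller (323,140). Tape candidates are the large roll at (287,218) and the small one at (359,155); the white roll at (85,88) looks to be on a cabinet.

```bash
cat > h.py <<'E'
import numpy as np, cv2
from station import arm
def grab(n): return arm.grab_frame(n)
def K(f): return np.array([[f["fx"],0,f["cx"]],[0,f["fy"],f["cy"]],[0,0,1.]])
def ray(f,px):
    u=cv2.undistortPoints(np.array(px,float).reshape(-1,1,2),K(f),np.array(f["dist"],float)).reshape(-1,2)
    d=np.c_[u[:,0],-u[:,1],-np.ones(len(u))]; E=f["extrinsics"]; R=E[:3,:3];t=E[:3,3]
    return -R.T@t, d@R
def onz(f,px,z):
    c,d=ray(f,px); s=(z-c[2])/d[:,2]; return c+d*s[:,None]
def proj(f,P):
    P=np.atleast_2d(P); E=f["extrinsics"]; p=P@E[:3,:3].T+E[:3,3]
    q=p*[1,-1,-1]
    return cv2.projectPoints(q,np.zeros(3),np.zeros(3),K(f),np.array(f["dist"],float))[0].reshape(-1,2)
def cloud(f):
    h,w=f["range_z"].shape
    u,v=np.meshgrid(np.arange(w),np.arange(h)); c,d=ray(f,np.c_[u.ravel(),v.ravel()])
    z=f["range_z"].ravel().astype(float); return (c+d*z[:,None]).reshape(h,w,3)
E
python3 - <<'E'
from h import *
f=grab("top"); np.save("pics/t.npy",f,allow_pickle=True)
print("cam",ray(f,[[320,200]])[0])
P=cloud(f)
for n,(u,v) in dict(crimp=(239,152),well=(259,151),sold=(420,192),jar=(340,203),spool=(317,165),counter=(368,252),block=(413,263),tapeL=(287,208),tapeS=(359,149),roller=(323,145),table=(300,250),white=(80,100)).items(): print(n,P[v,u].round(3))
c=cv2.resize(f["img"][90:290,180:490],None,fx=2.5,fy=2.5,interpolation=cv2.INTER_CUBIC)
cv2.imwrite("pics/crop1.png",c[:,:,::-1])
E
```

```text
cam [ 0.32296367 -0.13083115  0.94293925]
crimp [0.605 0.079 0.016]
well [0.608 0.036 0.01 ]
sold [ 0.509 -0.317  0.014]
jar [ 0.477 -0.142  0.069]
spool [ 0.568 -0.095  0.032]
counter [ 0.38  -0.199  0.032]
block [ 0.356 -0.294  0.018]
tapeL [ 0.476 -0.029  0.025]
tapeS [ 0.608 -0.187  0.013]
roller [ 0.618 -0.108  0.017]
table [ 0.388 -0.055 -0.003]
white [0.722 0.429 0.042]
```

View pics/crop1.png

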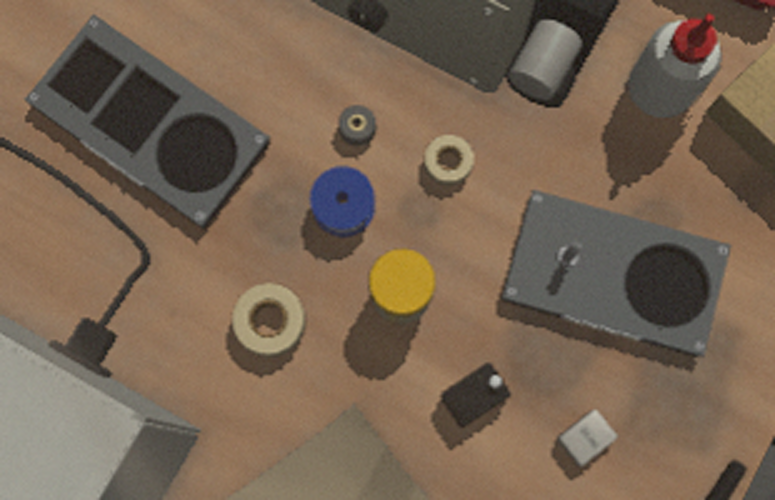

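```bash
cat > meas.py <<'E'
from h import *
f=grab("top"); P=cloud(f)
img=f["img"]; hsv=cv2.cvtColor(img,cv2.COLOR_RGB2HSV)
H,S,V=[hsv[...,i].astype(int) for i in range(3)]
roi=np.zeros(H.shape,bool); roi[90:290,180:490]=1
def comps(m,amin):
    m=(m&roi).astype(np.uint8)
    n,l,s,c=cv2.connectedComponentsWithStats(m)
    return [((l==i).astype(np.uint8),s[i]) for i in range(1,n) if s[i,4]>amin]
def ell(m,z,name):
    c=max(cv2.findContours(m,cv2.RETR_EXTERNAL,cv2.CHAIN_APPROX_NONE)[0],key=cv2.contourArea)
    W=onz(f,c.reshape(-1,2),z)[:,:2]
    e=cv2.fitEllipse((W*1000).astype(np.float32)); 
    print(name,"px",c.reshape(-1,2).mean(0).round(1),"centre mm",np.round(e[0],1),"axes",np.round(e[1],1))
def rect(m,z,name):
    c=max(cv2.findContours(m,cv2.RETR_EXTERNAL,cv2.CHAIN_APPROX_NONE)[0],key=cv2.contourArea)
    W=onz(f,c.reshape(-1,2),z)[:,:2]
    r=cv2.minAreaRect((W*1000).astype(np.float32))
    b=cv2.boxPoints(r); e=b[1]-b[0]; e2=b[2]-b[1]; L=e if np.hypot(*e)>np.hypot(*e2) else e2
    print(name,"px",c.reshape(-1,2).mean(0).round(1),"centre mm",np.round(r[0],1),"size",np.round(r[1],1),"long axis deg",np.degrees(np.arctan2(L[1],L[0])).round(1))
E
python3 - <<'E'
from meas import *
for m,s in comps((H>18)&(H<30)&(S>180)&(V>90),60): ell(m,.070,"yellow")
for m,s in comps((H>100)&(H<130)&(S>120),60): ell(m,.032,"blue")
for m,s in comps((H>18)&(H<35)&(S>40)&(S<110)&(V>150),40): ell(m,.024,"cream");print(s)
for m,s in comps((S<45)&(V<75),60): 
    print("dark",s); ell(m,.018,"")
    rect(m,.018,"")
for m,s in comps((S<45)&(V>=75)&(V<125),300): print("grey",s); rect(m,.018,"")
for m,s in comps((S<45)&(V>=150),20): print("white",s); rect(m,.020,"")
print([hsv[v,u] for u,v in [(285,207),(359,149),(370,250),(415,262),(420,190),(240,150),(259,151),(213,120),(300,250)]])
E
```

```text
yellow px [340.4 202.4] centre mm [ 478.7 -143. ] axes [50.6 51.3]
blue px [317.4 169.6] centre mm [559. -94.] axes [50.7 53.3]
cream px [486.3 114.1] centre mm [ 676.3 -467.3] axes [14.8 31.7]
[481 108   9  12  43]
cream px [359.2 152.7] centre mm [ 596.8 -186.8] axes [39.1 39.6]
[350 144  19  18 180]
cream px [286.7 216.8] centre mm [457.1 -28.6] axes [57.5 58. ]
[273 203  28  28 398]
dark [ 314   90  112   43 1218]
 px [375.5 103.5] centre mm [ 705.8 -238.9] axes [ 84.9 253.1]
 px [375.5 103.5] centre mm [ 695.4 -212.4] size [250.3  99.2] long axis deg 88.7
dark [199 111  27  24 147]
 px [213.2 123.1] centre mm [673.8 140.3] axes [43.1 48.1]
 px [213.2 123.1] centre mm [676.8 140. ] size [47.1 51.4] long axis deg -36.6
dark [216 116  36  36 393]
 px [233.4 135.1] centre mm [647.9  91.4] axes [58.1 77.8]
 px [233.4 135.1] centre mm [646.5  92.5] size [51.7 70.3] long axis deg -37.1
dark [242 135  33  32 497]
 px [261.1 149.9] centre mm [606.9  37. ] axes [69.1 71.1]
 px [261.1 149.9] centre mm [607.3  36.6] size [71.4 71.4] long axis deg 89.1
dark [185 148  49  37 106]
 px [208.5 1
[... 1077 characters left out ...]
 [ 703.5 -285.4] size [ 9.9 31.5] long axis deg -21.1
white [460 108   8  13  43]
 px [464. 114.] centre mm [ 681.9 -421.5] size [ 7.4 32.6] long axis deg -33.5
white [ 180  224   56   66 2502]
 px [201.  261.2] centre mm [377.3 139.5] size [141.9 116.4] long axis deg 3.0
white [405 254  22  19 169]
 px [415.9 263.6] centre mm [ 354.1 -298.7] size [27.9 36.8] long axis deg -51.8
[array([ 22,  71, 169], dtype=uint8), array([ 15, 111,  69], dtype=uint8), array([16, 55, 60], dtype=uint8), array([ 25,  19, 148], dtype=uint8), array([42, 13, 97], dtype=uint8), array([26, 20, 89], dtype=uint8), array([18, 28, 45], dtype=uint8), array([23, 48, 48], dtype=uint8), array([ 13,  94, 152], dtype=uint8)]
```

Run:
```python
from meas import *
for n,(u,v) in dict(cabL=(150,240),cabLcorner=(245,262),tray=(70,240),inst=(300,50),instedge=(370,105),dk=(420,60),bottle=(455,104),box=(490,125),white=(85,80),bag=(320,300),pliers=(395,340),pen=(460,300),plug=(216,225)).items(): print(n,P[v,u].round(3))
# height-based
z=P[...,2]
m=(z>.055)&roi&(V>0)
cv2.imwrite("pics/z.png",cv2.resize(np.clip(z*1500,0,255).astype(np.uint8),None,fx=1.2,fy=1.2))
c=cv2.resize(img[225:285,345:435],None,fx=8,fy=8,interpolation=cv2.INTER_CUBIC); cv2.imwrite("pics/crop2.png",c[:,:,::-1])
c=cv2.resize(img[90:190,180:300],None,fx=6,fy=6,interpolation=cv2.INTER_CUBIC); cv2.imwrite("pics/crop3.png",c[:,:,::-1])
c=cv2.resize(img[160:240,370:480],None,fx=7,fy=7,interpolation=cv2.INTER_CUBIC); cv2.imwrite("pics/crop4.png",c[:,:,::-1])
```

```text
cabL [0.391 0.172 0.236]
cabLcorner [0.357 0.032 0.155]
tray [0.392 0.3   0.24 ]
inst [ 0.323 -0.131  0.943]
instedge [ 0.664 -0.205  0.125]
dk [ 0.738 -0.299  0.164]
bottle [ 0.667 -0.375  0.116]
box [ 0.646 -0.466  0.047]
white [0.767 0.42  0.046]
bag [ 0.283 -0.099  0.028]
pliers [ 0.201 -0.251  0.008]
pen [ 0.28  -0.388  0.012]
plug [0.435 0.109 0.072]
```

View pics/crop2.png

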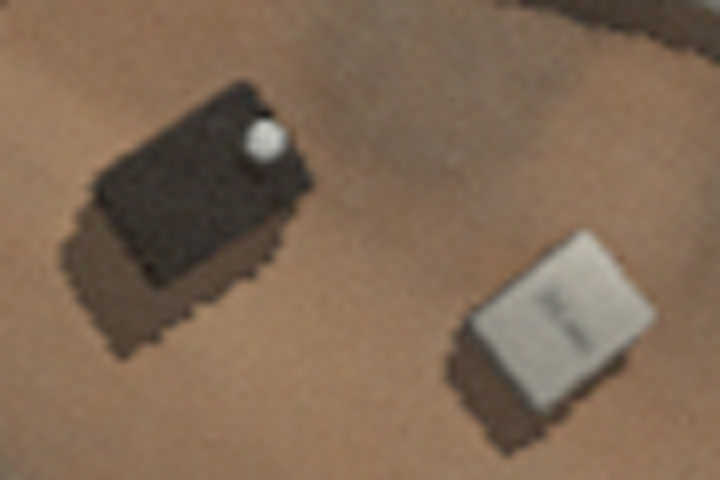

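View pics/crop3.png

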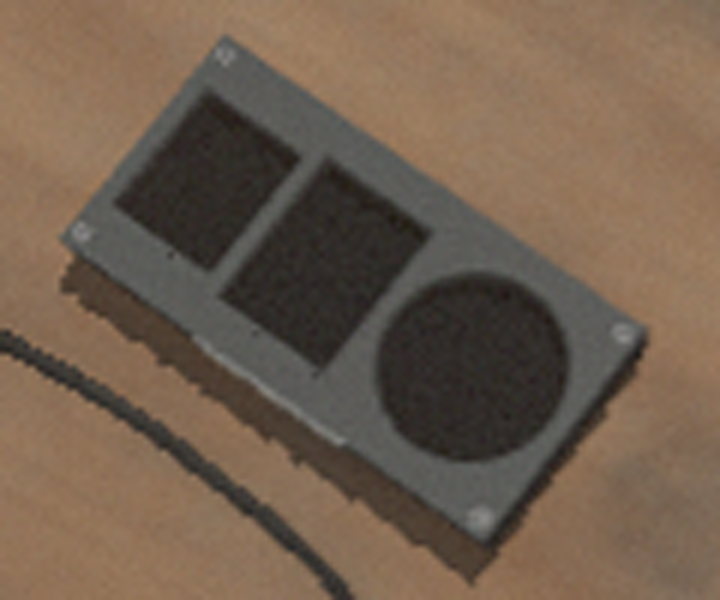

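View pics/crop4.png

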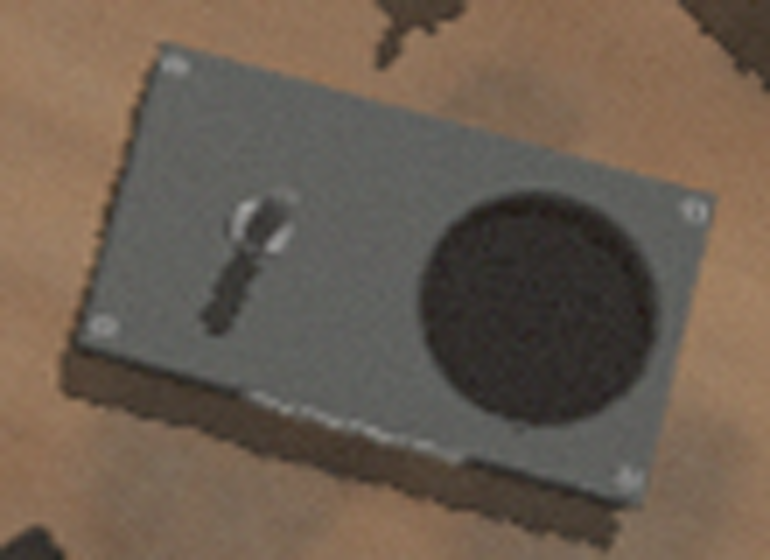

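View pics/z.png

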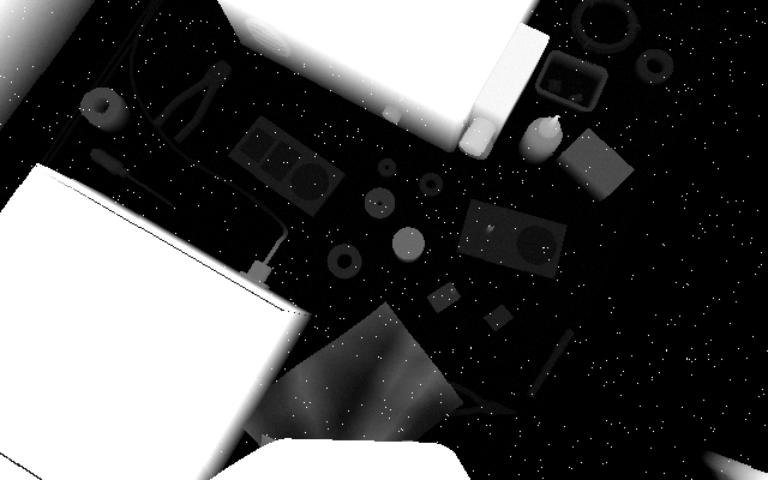

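Run:
```python
from meas import *
def q(pts,s,off,z,name):
    p=(np.array(pts)+.5)/s-.5+off
    W=onz(f,p,z)[:,:2]*1000
    e=[np.hypot(*(W[(i+1)%4]-W[i])).round(1) for i in range(4)]
    a=[np.degrees(np.arctan2(*(W[(i+1)%4]-W[i])[::-1])).round(1) for i in range(4)]
    print(name,"c",W.mean(0).round(1),"edges",e,"ang",a)
q([(225,36),(645,332),(485,540),(63,240)],6,(180,90),.018,"crimp")
q([(225,56),(622,333),(481,518),(82,232)],6,(180,90),.018,"crimp screws")
q([(165,43),(715,195),(640,500),(78,345)],7,(370,160),.018,"solder")
q([(175,66),(694,210),(628,476),(104,327)],7,(370,160),.018,"solder screws")
q([(210,90),(300,157),(209,272),(113,204)],6,(180,90),.018,"endwell")
q([(328,156),(432,236),(323,371),(219,296)],6,(180,90),.018,"midwell")
q([(245,80),(312,183),(160,288),(97,188)],8,(345,225),.030,"counter")
q([(583,230),(657,315),(543,412),(470,325)],8,(345,225),.020,"block")
p=onz(f,[[ (260+.5)/7-.5+370,(222+.5)/7-.5+160]],.018); print("spindle base ring",p)
z=P[...,2]
for nm,sl in (("cab",np.s_[140:400,0:270]),("inst",np.s_[0:130,180:460])):
    Q=P[sl].reshape(-1,3); Q=Q[(Q[:,2]>.06)&(Q[:,2]<.4)]
    for zz in(.06,.12,.2): 
        R=Q[Q[:,2]>zz]
        if len(R)<10: continue
        b=cv2.convexHull((R[:,:2]*1000).astype(np.float32)).reshape(-1,2); print(nm,zz,R[:,2].max().round(3),cv2.approxPolyDP(b,15,True).reshape(-1,2).round(0).tolist())
```

```text
crimp c [639.1  81.2] edges [np.float64(199.6), np.float64(97.3), np.float64(198.4), np.float64(98.8)] ang [np.float64(-126.7), np.float64(143.4), np.float64(53.7), np.float64(-35.9)]
crimp screws c [639.8  81.9] edges [np.float64(187.9), np.float64(86.3), np.float64(188.4), np.float64(85.9)] ang [np.float64(-126.4), np.float64(143.7), np.float64(53.5), np.float64(-36.6)]
solder c [ 494.6 -329. ] edges [np.float64(174.3), np.float64(98.3), np.float64(175.0), np.float64(99.9)] ang [np.float64(-107.1), np.float64(162.7), np.float64(73.5), np.float64(-17.7)]
solder screws c [ 494.8 -329.3] edges [np.float64(164.4), np.float64(85.8), np.float64(163.7), np.float64(86.0)] ang [np.float64(-107.1), np.float64(162.6), np.float64(73.0), np.float64(-16.9)]
endwell c [680.8 136.6] edges [np.float64(44.2), np.float64(55.3), np.float64(46.0), np.float64(56.6)] ang [np.float64(-128.0), np.float64(143.7), np.float64(53.7), np.float64(-38.0)]
midwell c [647.2  91.5] edges [np.float64(51.1), np.float64(64.9), np.float64(49.4), np.float64(66.9)] ang [np.float64(-129.0), np.float64(142.7), np.float64(53
[... 308 characters left out ...]
.1)] ang [np.float64(-140.9), np.float64(128.6), np.float64(38.5), np.float64(-51.5)]
spindle base ring [[ 0.50991372 -0.28759918  0.018     ]]
cab 0.06 0.4 [[582.0, 428.0], [511.0, 463.0], [151.0, 385.0], [107.0, 176.0], [224.0, -30.0], [484.0, 81.0]]
cab 0.12 0.4 [[582.0, 428.0], [511.0, 463.0], [151.0, 385.0], [121.0, 168.0], [224.0, -30.0], [363.0, 28.0]]
cab 0.2 0.4 [[575.0, 419.0], [508.0, 458.0], [151.0, 385.0], [144.0, 121.0], [224.0, -30.0], [363.0, 29.0]]
inst 0.06 0.22 [[639.0, -395.0], [935.0, -391.0], [886.0, 175.0], [617.0, -258.0]]
inst 0.12 0.22 [[662.0, -381.0], [894.0, -367.0], [883.0, 173.0], [617.0, -258.0]]
inst 0.2 0.22 [[849.0, 117.0], [655.0, -216.0], [836.0, -334.0]]
```

```bash
cat > plan.py <<'E'
import sys; from h import *
from scipy.spatial.transform import Rotation as Ro
def go(x,y,z,yaw,s=None):
    s=s or arm.get_state(); R=Ro.from_euler('xyz',s["ee_rot"]).as_matrix()
    d=R.T@(np.array([x,y,z])/1000-s["eef_pos"])
    T=Ro.from_euler('xyz',[180,0,yaw],degrees=True).as_matrix()
    r=np.degrees(Ro.from_matrix(R.T@T).as_rotvec())
    print("t %.1f at"%s["t"],(s["eef_pos"]*1000).round(1),np.degrees(s["ee_rot"]).round(1),"w %.1f"%(s["width"]*1000),"F",s["force"].round(1))
    print("shift share",(d/.3).round(3),"turn share",(r/60).round(3),"rows>=",(np.linalg.norm(d)/.05).round(1),(np.linalg.norm(r)/8.59).round(1))
if __name__=="__main__": go(*map(float,sys.argv[1:5]))
E
python3 plan.py 478.7 -143 150 -126.4
```

```text
t 0.3 at [ 156.3 -656.4  197. ] [ 180.    -0.  -166.6] w 88.1 F [ 0.1 -0.5 -0.2]
shift share [-1.442  1.416  0.158] turn share [ 0.001  0.    -0.67 ] rows>= 12.2 4.7
```

```bash
python3 -m inch '0 -.5 .5 0 0 0 -.3; 0 -1 1 0 0 0 -.67; 0 -1 1 0 0 0 -.67; 0 -1 1 0 0 0 -.67; 0 -1 1 0 0 0 -.67; 0 -1 1 0 0 0 -.67; 0 -1 1 0 0 0 -.67; 0 -1 1 0 0 0 -.67; 0 -1 1 0 0 0 -.67; 0 -1 1 0 0 0 -.67' 15; python3 plan.py 478.7 -143 120 -126.4
```

```text
t: 1.3
eef_pos: [0.3803, -0.293, 0.1978]
ee_rot: [-3.14, 0.001, -2.202]
force: [-0.3, -0.8, -0.2]
width: 0.0876
t 1.3 at [ 380.3 -293.   197.8] [-179.9    0.  -126.2] w 87.6 F [-0.3 -0.8 -0.2]
shift share [-0.597  0.031  0.26 ] turn share [-0.001  0.001  0.004] rows>= 3.9 0.0
```

```bash
python3 -m inch '0 -.5 0 .2 0 0 0; 0 -.58 0 .25 0 0 0; 0 -.58 0 .25 0 0 0; 0 -.58 0 .25 0 0 0; 0 -.58 0 .25 0 0 0; 0 -.58 0 .25 0 0 0; 0 -.58 0 .25 0 0 0'; python3 plan.py 478.7 -143 14 -126.4
```

```text
t: 2.0
eef_pos: [0.4817, -0.156, 0.1226]
ee_rot: [-3.141, -0.0, -2.207]
force: [0.4, -0.3, -0.9]
width: 0.0875
t 2.0 at [ 481.7 -156.   122.6] [-180.    -0.  -126.4] w 87.5 F [ 0.4 -0.3 -0.9]
shift share [-0.029  0.034  0.362] turn share [-0.    -0.    -0.001] rows>= 2.2 0.0
```

Run:
```python
from h import *
f=grab("side"); im=f["img"].copy()
for p in [(.4787,-.143,.07),(.559,-.094,.032),(.6066,.0368,.018),(.6475,.0924,.018),(.6807,.1375,.018),(.4819,-.3714,.018),(.5077,-.2872,.063),(.3887,-.2039,.03),(.353,-.2974,.02),(.457,-.029,.024)]:
    u=proj(f,p)[0]; cv2.drawMarker(im,tuple(int(round(a)) for a in u),(255,0,255),cv2.MARKER_CROSS,5,1); print(p,u.round(1))
c=cv2.resize(im[120:330,180:440],None,fx=3,fy=3,interpolation=cv2.INTER_CUBIC[0] if 0 else cv2.INTER_CUBIC)
cv2.imwrite("pics/side1.png",c[:600,:,::-1])
```

```text
(0.4787, -0.143, 0.07) [336.6 192.6]
(0.559, -0.094, 0.032) [299.9 215.4]
(0.6066, 0.0368, 0.018) [267.1 258.7]
(0.6475, 0.0924, 0.018) [240.9 276.7]
(0.6807, 0.1375, 0.018) [218.  292.6]
(0.4819, -0.3714, 0.018) [343.6 158.5]
(0.5077, -0.2872, 0.063) [331.5 160.7]
(0.3887, -0.2039, 0.03) [374.4 193.3]
(0.353, -0.2974, 0.02) [388.3 176.3]
(0.457, -0.029, 0.024) [340.4 241.6]
```

View pics/side1.png

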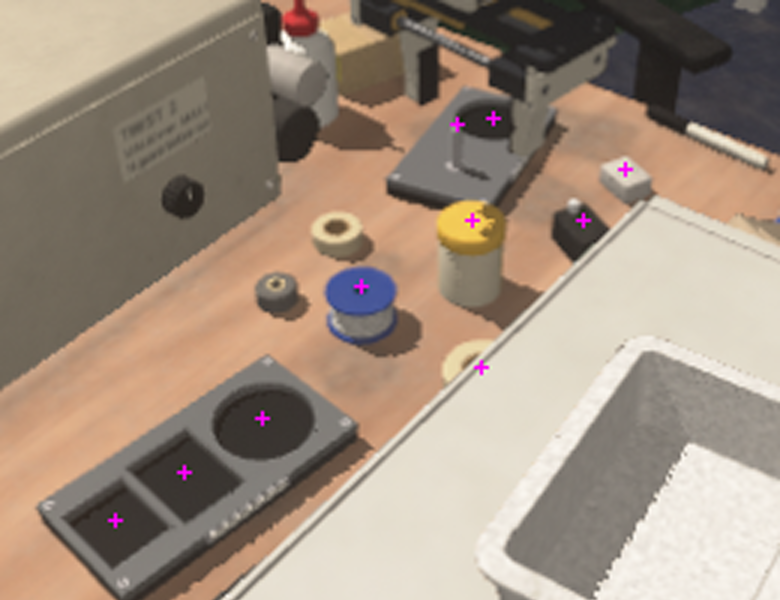

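The side view agrees with every measured point to within about 1 px. Its markers land on the jar lid, spool, wells, spindle tip, counter and block.

```bash
python3 -m inch '0 -.03 .034 0 0 0 0; 0 -.03 .034 .1 0 0 0; 0 -.03 .034 .2 0 0 0; 0 -.03 .034 .3 0 0 0; 0 -.03 .034 .36 0 0 0; 0 -.03 .034 .36 0 0 0; 1 -.03 .034 .36 0 0 0; 1 -.03 .034 .36 0 0 0; 1 -.03 .034 .36 0 0 0; 1 -.03 .034 .36 0 0 0; 1 -.03 .034 .36 0 0 0' 20; python3 plan.py 606.7 36.9 120 -126.4
```

```text
t: 3.15
eef_pos: [0.4795, -0.1419, 0.015]
ee_rot: [-3.141, 0.001, -2.206]
force: [0.7, 0.1, 2.8]
width: 0.0546
t 3.1 at [ 479.5 -141.9   15. ] [-179.9    0.  -126.4] w 54.6 F [0.7 0.1 2.8]
shift share [-0.732  0.012 -0.349] turn share [-0.001  0.001 -0.   ] rows>= 4.9 0.0
```

```bash
python3 -m inch '1 0 0 0 0 0 0; 1 0 0 -.15 0 0 0; 1 0 0 -.3 0 0 0; 1 0 0 -.35 0 0 0; 1 0 0 -.35 0 0 0' ; python3 plan.py 606.7 36.9 120 -126.4
```

```text
t: 3.65
eef_pos: [0.4807, -0.1419, 0.122]
ee_rot: [-3.138, 0.003, -2.206]
force: [1.0, 0.3, -2.3]
width: 0.0542
t 3.6 at [ 480.7 -141.9  122. ] [-179.8    0.2 -126.4] w 54.2 F [ 1.   0.3 -2.3]
shift share [-0.729  0.016  0.009] turn share [-0.004  0.003  0.   ] rows>= 4.4 0.0
```

```bash
python3 -m inch '1 -.1 0 0 0 0 0; 1 -.25 0 0 0 0 0; 1 -.4 0.01 0 0 0 0; 1 -.55 .01 0 0 0 0; 1 -.68 .01 0 0 0 0; 1 -.73 .013 0 0 0 0; 1 -.73 .013 0 0 0 0; 1 -.73 .013 0 0 0 0; 1 -.73 .013 0 0 0 0'
python3 - <<'E'
from plan import *
go(606.7,36.9,25,-126.4)
f=grab("side"); cv2.imwrite("pics/s2.png",cv2.resize(f["img"][100:330,160:440],None,fx=2.5,fy=2.5)[:,:,::-1])
f=grab("top"); cv2.imwrite("pics/t2.png",f["img"][:,:,::-1])
E
```

```text
t: 4.55
eef_pos: [0.6048, 0.0357, 0.1187]
ee_rot: [3.141, -0.001, -2.207]
force: [-0.4, -0.1, -1.9]
width: 0.0548
t 4.5 at [604.8  35.7 118.7] [ 1.799e+02 -1.000e-01 -1.264e+02] w 54.8 F [-0.4 -0.1 -1.9]
shift share [-0.007 -0.003  0.312] turn share [ 0.001 -0.001 -0.001] rows>= 1.9 0.0
```

View pics/s2.png

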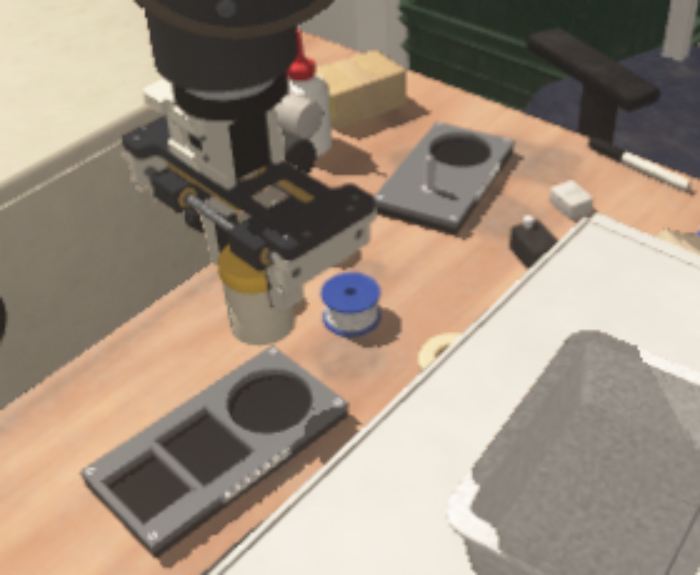

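View pics/t2.png

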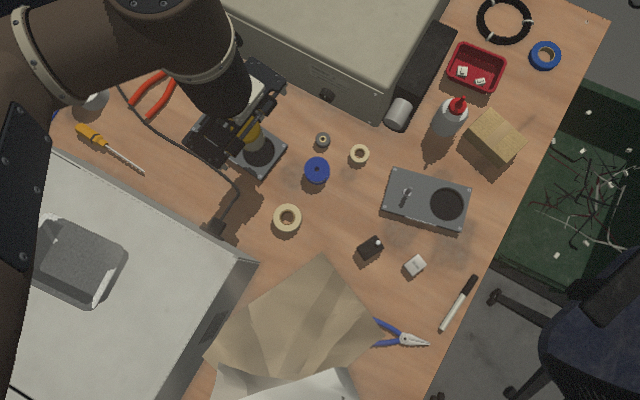

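The jar hangs upright by its lid (side crop, about 250,300) and the arm is well clear of the cabinet. Next I lower it into the round well.

```bash
python3 -m inch '1 -.007 -.003 .1 0 0 0; 1 -.007 -.003 .2 0 0 0; 1 -.007 -.003 .27 0 0 0; 1 -.007 -.003 .295 0 0 0; 1 -.007 -.003 .31 0 0 0; 1 -.007 -.003 .31 0 0 0; 1 -.007 -.003 .31 0 0 0' ; python3 plan.py 606.7 36.9 25 -126.4
```

```text
t: 5.35
eef_pos: [0.6087, 0.0379, 0.0276]
ee_rot: [-3.14, 0.002, -2.206]
force: [0.1, -0.3, -2.0]
width: 0.0542
t 5.3 at [608.7  37.9  27.6] [-1.799e+02  1.000e-01 -1.264e+02] w 54.2 F [ 0.1 -0.3 -2. ]
shift share [0.007 0.003 0.009] turn share [-0.001  0.001 -0.   ] rows>= 0.1 0.0
```

```bash
python3 -m inch '1 .003 .001 .005 0 0 0; 1 .003 .001 .01 0 0 0; 1 .003 .001 .01 0 0 0' ; python3 plan.py 606.7 36.9 25 -126.4
```

```text
t: 5.65
eef_pos: [0.6078, 0.0374, 0.025]
ee_rot: [-3.14, 0.001, -2.206]
force: [-2.4, -0.4, 6.9]
width: 0.0543
t 5.7 at [607.8  37.4  25. ] [-1.799e+02  1.000e-01 -1.264e+02] w 54.3 F [-2.4 -0.4  6.9]
shift share [ 0.004  0.002 -0.   ] turn share [-0.001  0.001  0.   ] rows>= 0.0 0.0
```

Contact on the floor. I open, rise and go to the counter.

```bash
python3 -m inch '0 0 0 0 0 0 0; 0 0 0 0 0 0 0; 0 0 0 0 0 0 0; 0 0 0 -.1 0 0 0; 0 0 0 -.25 0 0 0; 0 0 0 -.4 0 0 0; 0 0 0 -.42 0 0 0; 0 0 0 -.42 0 0 0'
python3 - <<'E'
from plan import *
go(388.7,-203.9,150,-146)
f=grab("side"); cv2.imwrite("pics/s3.png",cv2.resize(f["img"][100:330,160:440],None,fx=2.5,fy=2.5)[:,:,::-1])
E
```

```text
t: 6.45
eef_pos: [0.6082, 0.0376, 0.1514]
ee_rot: [-3.139, 0.003, -2.206]
force: [-0.4, 0.4, -1.6]
width: 0.0876
t 6.5 at [608.2  37.6 151.4] [-179.9    0.2 -126.4] w 87.6 F [-0.4  0.4 -1.6]
shift share [1.082e+00 1.110e-01 1.000e-03] turn share [-0.002  0.004  0.327] rows>= 6.5 2.3
```

View pics/s3.png

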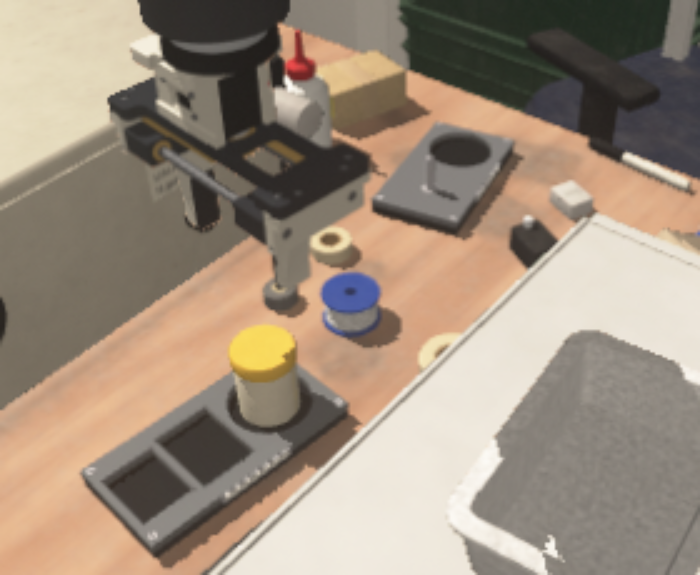

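The jar stands upright in the round well (side crop, 265,380). Next, the counter.

```bash
python3 -m inch '0 .1 0 0 0 0 0; 0 .25 .04 0 0 0 .1; 0 .4 .06 0 0 0 .2; 0 .55 .08 0 0 0 .33; 0 .7 .1 0 0 0 .33; 0 .85 .11 0 0 0 .33; 0 .95 .11 .1 0 0 .33; 0 1 .11 .2 0 0 .33; 0 1 .11 .25 0 0 .33; 0 1 .11 .25 0 0 .33; 0 1 .11 .25 0 0 .33' ; python3 plan.py 388.7 -203.9 12 -146
```

```text
t: 7.6
eef_pos: [0.4021, -0.1847, 0.0738]
ee_rot: [3.141, -0.002, -2.552]
force: [0.4, 0.2, 0.3]
width: 0.0874
t 7.6 at [ 402.1 -184.7   73.8] [ 1.799e+02 -1.000e-01 -1.462e+02] w 87.4 F [0.4 0.2 0.3]
shift share [ 0.072 -0.029  0.206] turn share [ 0.001 -0.002 -0.003] rows>= 1.3 0.0
```

```bash
python3 -m inch '0 .072 -.029 0 0 0 0; 0 .072 -.029 .05 0 0 0; 0 .072 -.029 .14 0 0 0; 0 .072 -.029 .2 0 0 0; 0 .072 -.029 .206 0 0 0; 0 .072 -.029 .206 0 0 0; 1 .072 -.029 .206 0 0 0; 1 .072 -.029 .206 0 0 0; 1 .072 -.029 .206 0 0 0; 1 .072 -.029 .206 0 0 0; 1 .072 -.029 .206 0 0 0; 1 .072 -.029 .206 0 0 0' 20; python3 plan.py 647.5 92.2 150 -126.4
```

```text
t: 8.8
eef_pos: [0.3894, -0.2039, 0.0127]
ee_rot: [-3.142, 0.0, -2.552]
force: [0.1, 0.2, 0.2]
width: 0.0453
t 8.8 at [ 389.4 -203.9   12.7] [-180.     0.  -146.2] w 45.3 F [0.1 0.2 0.2]
shift share [-1.264  0.342 -0.458] turn share [-0.    0.   -0.33] rows>= 8.3 2.3
```

```bash
python3 -m inch '1 0 0 0 0 0 0; 1 0 0 0 0 0 0; 1 0 0 0 0 0 0'
python3 - <<'E'
from plan import *
go(647.5,92.2,150,-126.4)
f=grab("side"); cv2.imwrite("pics/s4.png",cv2.resize(f["img"][100:260,300:460],None,fx=3.5,fy=3.5)[:,:,::-1])
f=grab("top"); cv2.imwrite("pics/t4.png",cv2.resize(f["img"][190:310,280:440],None,fx=4,fy=4)[:,:,::-1])
E
```

```text
t: 9.1
eef_pos: [0.3894, -0.2039, 0.0125]
ee_rot: [3.142, -0.0, -2.552]
force: [0.2, -0.8, 0.7]
width: 0.0209
t 9.1 at [ 389.4 -203.9   12.5] [ 180.    -0.  -146.2] w 20.9 F [ 0.2 -0.8  0.7]
shift share [-1.264  0.342 -0.458] turn share [ 0.   -0.   -0.33] rows>= 8.3 2.3
```

View pics/s4.png

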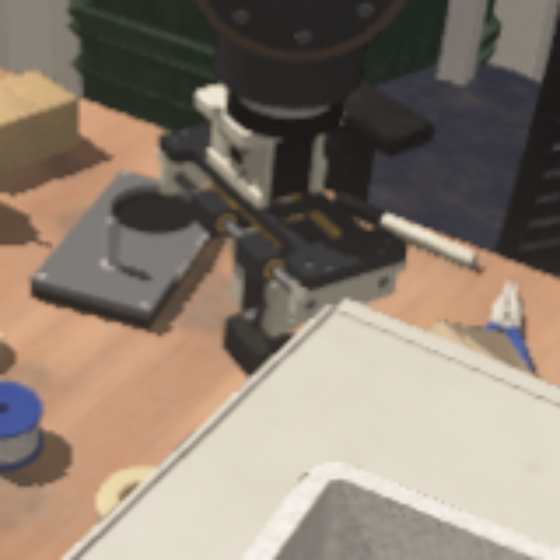

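View pics/t4.png

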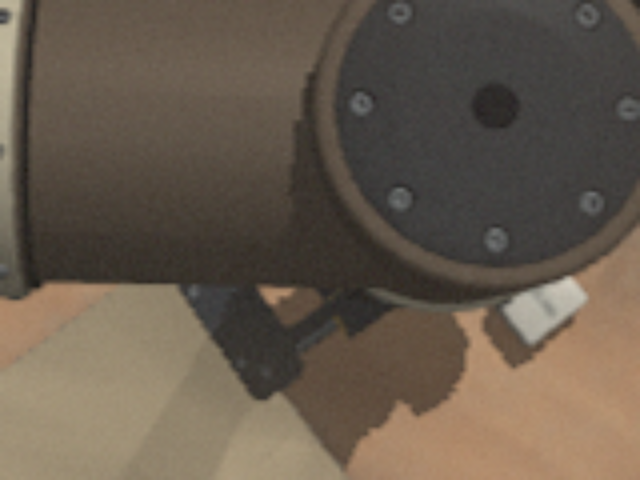

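The jaws closed past the counter's 50 mm, so it isn't between them. I open, rise aside and look.

```bash
python3 -m inch '0 0 0 0 0 0 0; 0 0 0 0 0 0 0; 0 0 0 0 0 0 0; 0 0 0 0 0 0 0; 0 0 0 0 0 0 0; 0 0 0 0 0 0 0; 0 0 0 0 0 0 0;0 0 0 -.1 0 0 0; 0 0 0 -.25 0 0 0; 0 0 0 -.35 0 0 0; 0 0 0 -.35 0 0 0'; python3 -m inch '0 -.1 0 0 0 0 0; 0 -.25 0 0 0 0 0; 0 -.4 0 0 0 0 0; 0 -.5 0 0 0 0 0; 0 -.5 0 0 0 0 0; 0 -.5 0 0 0 0 0'
python3 - <<'E'
from plan import *
go(388.7,-203.9,150,-146)
f=grab("side"); cv2.imwrite("pics/s5.png",cv2.resize(f["img"][100:260,300:460],None,fx=3.5,fy=3.5)[:,:,::-1])
f=grab("top"); cv2.imwrite("pics/t5.png",cv2.resize(f["img"][190:310,280:440],None,fx=4,fy=4)[:,:,::-1])
E
```

```text
t: 10.3
eef_pos: [0.3924, -0.2044, 0.1219]
ee_rot: [-3.136, 0.006, -2.551]
force: [-0.1, -0.6, 0.1]
width: 0.087
t: 10.9
eef_pos: [0.5137, -0.12, 0.1166]
ee_rot: [3.141, -0.002, -2.551]
force: [-0.5, -0.9, -0.2]
width: 0.0874
t 10.9 at [ 513.7 -120.   116.6] [ 1.799e+02 -1.000e-01 -1.462e+02] w 87.4 F [-0.5 -0.9 -0.2]
shift share [ 0.502 -0.    -0.111] turn share [ 0.001 -0.002 -0.003] rows>= 3.1 0.0
```

View pics/s5.png

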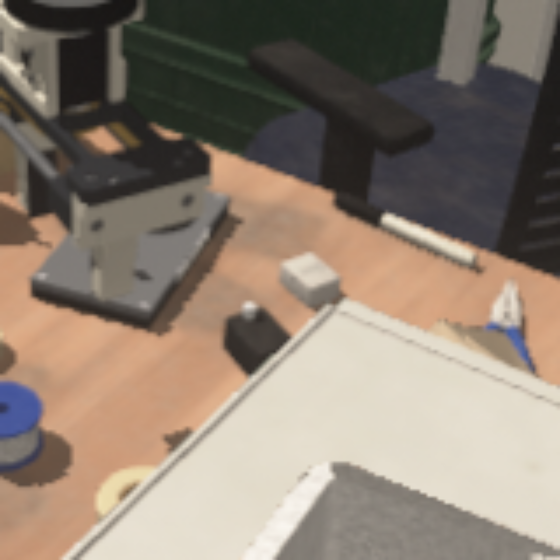

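View pics/t5.png

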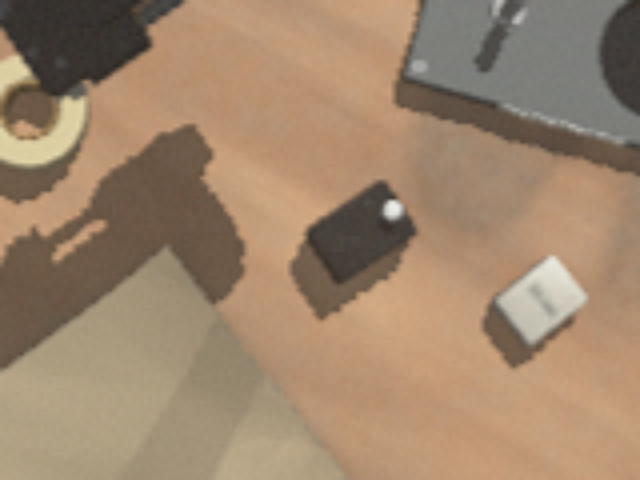

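Run:
```python
from meas import *
for m,s in comps((H>18)&(H<30)&(S>180)&(V>90),60): ell(m,.080,"yellow")
for m,s in comps((H>100)&(H<130)&(S>120),60): ell(m,.032,"blue")
from scipy.spatial.transform import Rotation as Ro
s=arm.get_state(); R=Ro.from_euler('xyz',s["ee_rot"]).as_matrix()
pts=[s["eef_pos"]]+[s["eef_pos"]+R@np.array([0,a,0]) for a in(.044,-.044)]+[s["eef_pos"]+R@np.array([0,a,-.066]) for a in(.0965,-.0965)]
for n in("top","side"):
    f=grab(n); im=f["img"].copy(); u=proj(f,np.array(pts)); print(n,u.round(1).tolist())
    for p in u: cv2.drawMarker(im,tuple(int(round(a)) for a in p),(255,0,255),cv2.MARKER_CROSS,7,1)
    c0=(u.mean(0)-[90,75]).astype(int).clip(0)
    cv2.imwrite(f"pics/{n}6.png",cv2.resize(im[c0[1]:c0[1]+150,c0[0]:c0[0]+180],None,fx=4,fy=4)[:,:,::-1])
```

```text
yellow px [255.  150.7] centre mm [587.3  30.8] axes [13.8 46.1]
blue px [311.9 176.2] centre mm [543.4 -83.2] axes [14.8 42.7]
top [[328.9, 180.7], [310.2, 193.3], [347.4, 168.2], [283.6, 202.4], [372.2, 143.1]]
side [[320.7, 180.8], [329.6, 191.6], [312.5, 170.7], [341.9, 179.8], [302.4, 135.6]]
```

View pics/top6.png

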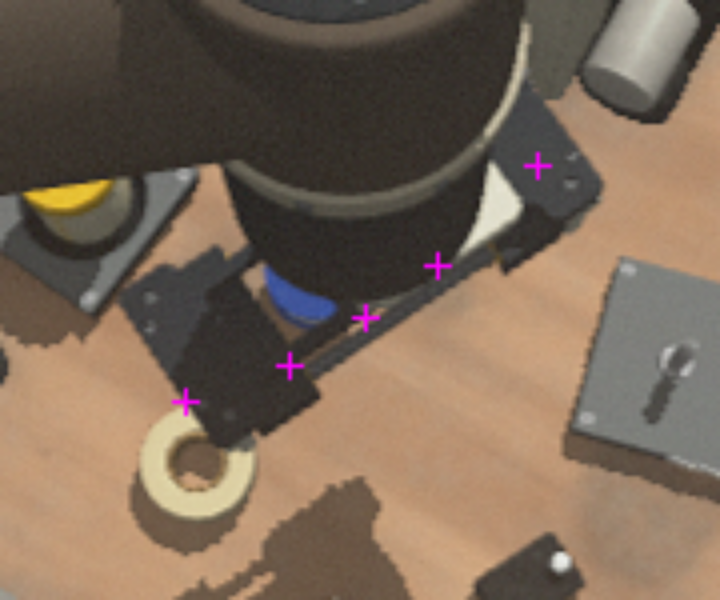

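View pics/side6.png

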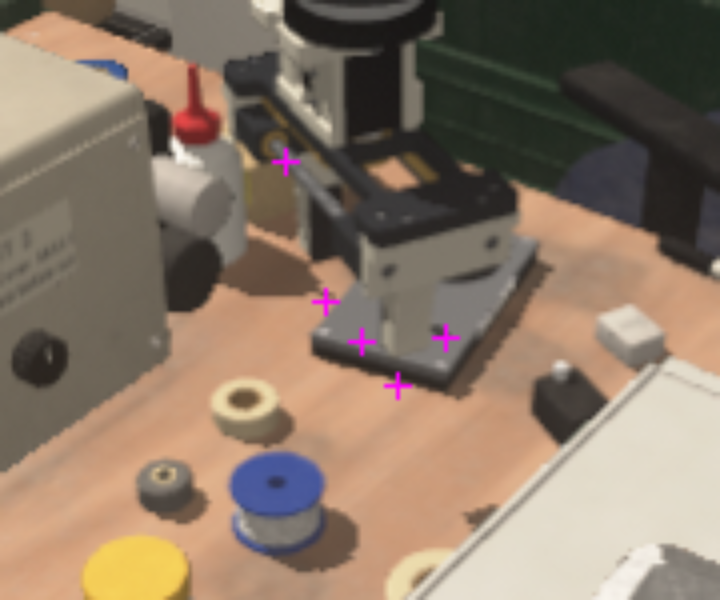

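Side crop: the fingertips show at (410,345) and (320,260), but the reported TCP predicts (398,385) and (325,302), about 10 px lower. I measure the real tips.

Run:
```python
from meas import *
from scipy.spatial.transform import Rotation as Ro
s=arm.get_state(); R=Ro.from_euler('xyz',s["ee_rot"]).as_matrix()
f=grab("side"); P=cloud(f)
L=(P-s["eef_pos"])@R   # in tool frame
ok=(f["range_z"]>0)&(abs(L[...,0])<.1)&(abs(L[...,1])<.12)&(L[...,2]<.06)&(L[...,2]>-.066)&(P[...,2]>.045)
ok[:, :]&=True
Q=L[ok]
for lo in np.arange(-.07,.05,.01):
    q=Q[(Q[:,2]>=lo)&(Q[:,2]<lo+.01)]
    if len(q):
        for sg in(1,-1):
            r=q[q[:,1]*sg>0]
            if len(r)>2: print("z%.2f"%lo,len(r),"x",np.percentile(r[:,0]*1000,[3,50,97]).round(),"y",np.percentile(r[:,1]*1000,[3,50,97]).round())
```

```text
z-0.07 24 x [-10.  -2.  13.] y [52. 63. 65.]
z-0.07 18 x [-10.  -8.  10.] y [-60. -46. -41.]
z-0.06 42 x [-10.  -2.  11.] y [50. 61. 63.]
z-0.06 27 x [-10.  -7.   2.] y [-60. -44. -42.]
z-0.05 46 x [-10.  -2.  12.] y [52. 60. 62.]
z-0.05 33 x [-10.  -7.   3.] y [-54. -45. -43.]
z-0.04 38 x [-10.  -0.  12.] y [51. 59. 61.]
z-0.04 30 x [-10.  -5.   5.] y [-56. -44. -42.]
z-0.03 3 x [-8. -0.  2.] y [-44. -43. -43.]
```

Run:
```python
from meas import *
from scipy.spatial.transform import Rotation as Ro
s=arm.get_state(); R=Ro.from_euler('xyz',s["ee_rot"]).as_matrix()
f=grab("side"); P=cloud(f)
L=(P-s["eef_pos"])@R
ok=(f["range_z"]>0)&(abs(L[...,0])<.015)&(abs(abs(L[...,1])-.055)<.016)&(L[...,2]<.06)&(L[...,2]>-.2)&(P[...,2]>.045)
Q=L[ok]*1000
print(np.histogram(Q[:,2],bins=np.arange(-140,-10,5)))
for sg in(1,-1):
    r=Q[Q[:,1]*sg>0]; print(np.sort(r[:,2])[-12:].round(1))
# body underside
ok=(f["range_z"]>0)&(abs(L[...,0])<.045)&(abs(L[...,1])<.12)&(L[...,2]>-.2)&(P[...,2]>.06)
Q=L[ok]*1000
for lo in range(-160,-30,10):
    q=Q[(Q[:,2]>=lo)&(Q[:,2]<lo+10)]
    if len(q): print(lo,len(q),np.percentile(q[:,0],[2,98]).round(),np.percentile(q[:,1],[2,98]).round())
print("tcp z", s["eef_pos"][2], "q",s["q"].round(3))
```

```text
(array([20,  0,  0,  0,  0,  0,  3,  4,  8,  8,  9,  8, 21, 35, 36, 40, 34,
       35, 36, 45, 33, 31,  2,  0,  0]), array([-140, -135, -130, -125, -120, -115, -110, -105, -100,  -95,  -90,
        -85,  -80,  -75,  -70,  -65,  -60,  -55,  -50,  -45,  -40,  -35,
        -30,  -25,  -20,  -15]))
[-34.1 -33.9 -33.8 -33.4 -33.2 -33.  -32.9 -32.6 -31.9 -31.  -30.7 -30.6]
[-32.9 -32.9 -32.7 -32.4 -31.7 -31.2 -31.1 -31.  -30.6 -30.6 -29.5 -29.1]
-160 153 [-22.  26.] [-46.  19.]
-150 185 [-24.  26.] [-47.  19.]
-140 930 [-38.  35.] [-90.  98.]
-130 297 [-39.  37.] [-85.  98.]
-120 338 [-38.  32.] [-81.  95.]
-110 290 [-38.  37.] [-78.  90.]
-100 108 [-38.  37.] [-82.  90.]
-90 17 [-6.  7.] [-49. -45.]
-80 56 [-10.  12.] [-58.  66.]
-70 76 [-10.  12.] [-59.  65.]
-60 69 [-10.  11.] [-56.  63.]
-50 81 [-10.  12.] [-55.  62.]
-40 64 [-10.  12.] [-55.  62.]
tcp z 0.11785361615715836 q [ 0.141  0.186 -0.423 -0.    -0.962 -1.123]
```

The fingers really end about 31 mm short of the reported TCP. The depth tips are at tool z −30, and the gripper body starts at −97, which is 66 mm behind them as specified. Lateral position agrees. That also explains the jar being gripped by its lid, so I take reported z = true z − 31 from here.

```bash
python3 -m inch '0 .15 0 0 0 0 0; 0 .3 0 0.05 0 0 0; 0 .42 0 .15 0 0 0; 0 .5 0 .25 0 0 0; 0 .5 0 .28 0 0 0; 0 .5 0 .28 0 0 0; 0 .5 0 .28 0 0 0' ; python3 plan.py 388.7 -203.9 -19 -146
```

```text
t: 12.05
eef_pos: [0.3907, -0.2039, 0.0342]
ee_rot: [-3.141, 0.001, -2.551]
force: [-0.3, -0.4, 0.6]
width: 0.0875
t 12.1 at [ 390.7 -203.9   34.2] [-179.9    0.  -146.2] w 87.5 F [-0.3 -0.4  0.6]
shift share [0.006 0.004 0.177] turn share [-0.001  0.001 -0.003] rows>= 1.1 0.0
```

```bash
python3 -m inch '0 .005 .004 .06 0 0 0; 0 .005 .004 .12 0 0 0; 0 .005 .004 .16 0 0 0; 0 .005 .004 .175 0 0 0; 0 .005 .004 .175 0 0 0; 0 .005 .004 .175 0 0 0; 1 .005 .004 .175 0 0 0; 1 .005 .004 .175 0 0 0; 1 .005 .004 .175 0 0 0; 1 .005 .004 .175 0 0 0; 1 .005 .004 .175 0 0 0; 1 .005 .004 .175 0 0 0' 20;python3 -m inch '1 0 0 0 0 0 0; 1 0 0 0 0 0 0'; python3 plan.py 647.5 92.2 100 -126.4
```

```text
t: 13.25
eef_pos: [0.3876, -0.2037, -0.0189]
ee_rot: [-3.141, 0.0, -2.552]
force: [0.7, 0.2, 1.6]
width: 0.0498
t: 13.45
eef_pos: [0.3876, -0.2037, -0.0189]
ee_rot: [-3.141, 0.0, -2.552]
force: [0.1, 0.2, 1.8]
width: 0.0498
t 13.4 at [ 387.6 -203.7  -18.9] [-180.     0.  -146.2] w 49.8 F [0.1 0.2 1.8]
shift share [-1.269  0.338 -0.396] turn share [-0.    0.   -0.33] rows>= 8.2 2.3
```

```bash
python3 -m inch '1 0 0 -.05 0 0 0; 1 0 0 -.2 0 0 0; 1 -.1 .02 -.33 0 0 0; 1 -.25 .06 -.4 0 0 -.1; 1 -.4 .1 -.4 0 0 -.2; 1 -.55 .15 -.4 0 0 -.33; 1 -.7 .2 -.4 0 0 -.33; 1 -.85 .25 -.4 0 0 -.33; 1 -.98 .3 -.4 0 0 -.33; 1 -1 .338 -.4 0 0 -.33; 1 -1 .338 -.4 0 0 -.33' ; python3 plan.py 647.5 92.2 100 -126.4
```

```text
t: 14.55
eef_pos: [0.5801, 0.0491, 0.1]
ee_rot: [3.14, -0.001, -2.204]
force: [-1.2, -0.6, -1.4]
width: 0.0499
t 14.6 at [580.1  49.1 100. ] [ 1.799e+02 -1.000e-01 -1.263e+02] w 49.9 F [-1.2 -0.6 -1.4]
shift share [-0.249 -0.096 -0.   ] turn share [ 0.001 -0.001  0.002] rows>= 1.6 0.0
```

```bash
python3 -m inch '1 -.15 -.06 0 0 0 0; 1 -.249 -.096 0 0 0 0; 1 -.249 -.096 0 0 0 0; 1 -.249 -.096 0 0 0 0; 1 -.249 -.096 .1 0 0 0; 1 -.249 -.096 .2 0 0 0; 1 -.249 -.096 .3 0 0 0; 1 -.249 -.096 .33 0 0 0;  1 -.249 -.096 .33 0 0 0' ; python3 plan.py 647.5 92.2 -9 -126.4
```

```text
t: 15.45
eef_pos: [0.6463, 0.0892, 0.0011]
ee_rot: [3.14, -0.003, -2.207]
force: [-0.4, 0.3, -0.4]
width: 0.0499
t 15.4 at [646.3  89.2   1.1] [ 179.9   -0.2 -126.4] w 49.9 F [-0.4  0.3 -0.4]
shift share [-0.01   0.003  0.034] turn share [ 0.002 -0.003 -0.001] rows>= 0.2 0.0
```

```bash
python3 -m inch '1 -.008 0 .012 0 0 0; 1 -.008 0 .025 0 0 0; 1 -.008 0 .034 0 0 0; 1 -.008 0 .034 0 0 0' ; python3 plan.py 647.5 92.2 -9 -126.4
```

```text
t: 15.85
eef_pos: [0.6494, 0.0925, -0.0079]
ee_rot: [-3.141, 0.0, -2.206]
force: [0.4, -0.2, -1.1]
width: 0.0498
t 15.8 at [649.4  92.5  -7.9] [-180.     0.  -126.4] w 49.8 F [ 0.4 -0.2 -1.1]
shift share [0.004 0.004 0.004] turn share [-0.  0.  0.] rows>= 0.0 0.0
```

Still hanging, so a little further down before opening and rising.

```bash
python3 -m inch '1 .003 .003 .006 0 0 0; 1 .003 .003 .006 0 0 0'; python3 -m inch '0 0 0 0 0 0 0; 0 0 0 0 0 0 0; 0 0 0 0 0 0 0; 0 0 0 0 0 0 0; 0 0 0 -.1 0 0 0; 0 0 0 -.25 0 0 0; 0 0 0 -.35 0 0 0; 0 0 0 -.38 0 0 0; 0 0 0 -.38 0 0 0'
python3 - <<'E'
from plan import *
go(353,-297.4,-20,-141.4)
f=grab("side"); cv2.imwrite("pics/s7.png",cv2.resize(f["img"][180:330,180:340],None,fx=4,fy=4)[:,:,::-1])
E
```

```text
t: 16.05
eef_pos: [0.649, 0.0925, -0.0088]
ee_rot: [-3.14, 0.002, -2.206]
force: [-0.2, -0.3, 4.7]
width: 0.0497
t: 16.95
eef_pos: [0.649, 0.0926, 0.1059]
ee_rot: [-3.14, 0.003, -2.206]
force: [-0.1, -1.0, -0.4]
width: 0.0877
t 16.9 at [649.   92.6 105.9] [-179.9    0.2 -126.4] w 87.7 F [-0.1 -1.  -0.4]
shift share [1.633 0.023 0.415] turn share [-0.001  0.003  0.25 ] rows>= 10.1 1.7
```

View pics/s7.png

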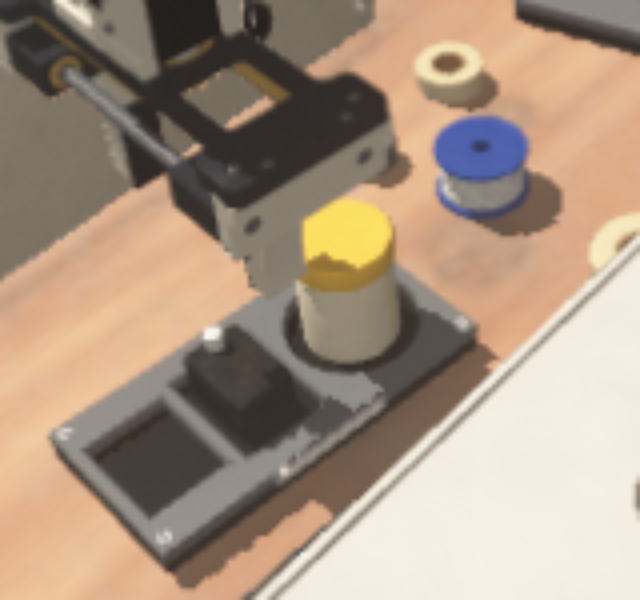

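The counter sits level in the middle well (crop 245,385). Next, the stop block.

```bash
python3 -m inch '0 .1 0 0 0 0 0; 0 .25 0 0 0 0 .1; 0 .4 .01 0 0 0 .2; 0 .55 .02 0 0 0 .25; 0 .7 .02 0 0 0 .25; 0 .85 .02 0 0 0 .25; 0 1 .02 0 0 0 .25; 0 1 .02 0 0 0 .25; 0 1 .02 0 0 0 .25'; python3 plan.py 353 -297.4 30 -141.4
```

```text
t: 17.9
eef_pos: [0.4638, -0.1465, 0.1029]
ee_rot: [3.14, -0.002, -2.47]
force: [0.1, -0.1, -0.1]
width: 0.0876
t 17.9 at [ 463.8 -146.5  102.9] [ 1.799e+02 -1.000e-01 -1.415e+02] w 87.6 F [ 0.1 -0.1 -0.1]
shift share [ 0.602 -0.164  0.244] turn share [ 0.001 -0.001 -0.002] rows>= 4.0 0.0
```

```bash
python3 -m inch '0 .15 -.04 0 0 0 0; 0 .3 -.08 .05 0 0 0; 0 .45 -.12 .15 0 0 0; 0 .57 -.15 .22 0 0 0; 0 .602 -.164 .244 0 0 0; 0 .602 -.164 .244 0 0 0; 0 .602 -.164 .244 0 0 0'; python3 plan.py 353 -297.4 -20 -141.4
```

```text
t: 18.6
eef_pos: [0.3556, -0.2966, 0.0306]
ee_rot: [3.141, -0.0, -2.468]
force: [0.5, 0.0, 0.0]
width: 0.0876
t 18.6 at [ 355.6 -296.6   30.6] [ 180.    -0.  -141.4] w 87.6 F [0.5 0.  0. ]
shift share [0.008 0.003 0.169] turn share [ 0. -0.  0.] rows>= 1.0 0.0
```

```bash
python3 -m inch '0 .005 .004 .06 0 0 0; 0 .005 .004 .12 0 0 0; 0 .005 .004 .155 0 0 0; 0 .005 .004 .169 0 0 0; 0 .005 .004 .169 0 0 0; 1 .005 .004 .169 0 0 0; 1 .005 .004 .169 0 0 0; 1 .005 .004 .169 0 0 0; 1 .005 .004 .169 0 0 0; 1 .005 .004 .169 0 0 0; 1 .005 .004 .169 0 0 0; 1 .005 .004 .169 0 0 0' 30;python3 -m inch '1 0 0 0 0 0 0; 1 0 0 -.1 0 0 0; 1 0 0 -.25 0 0 0; 1 0 0 -.4 0 0 0; 1 0 0 -.4 0 0 0'; python3 plan.py 680.7 137 100 -126.4
```

```text
t: 19.8
eef_pos: [0.3529, -0.2969, -0.0198]
ee_rot: [-3.141, 0.0, -2.468]
force: [-0.5, -0.1, 0.1]
width: 0.0395
t: 20.3
eef_pos: [0.3563, -0.2984, 0.1057]
ee_rot: [-3.133, 0.005, -2.467]
force: [0.9, -0.3, -1.9]
width: 0.0399
t 20.3 at [ 356.3 -298.4  105.7] [-179.5    0.3 -141.3] w 39.9 F [ 0.9 -0.3 -1.9]
shift share [-1.751  0.458  0.023] turn share [-0.009  0.003 -0.249] rows>= 10.9 1.7
```

Block held (39.9 mm). Transit.

```bash
python3 -m inch '1 -.1 .02 0 0 0 0; 1 -.25 .06 0 0 0 -.1; 1 -.4 .1 0 0 0 -.2; 1 -.55 .15 0 0 0 -.25; 1 -.7 .2 0 0 0 -.25; 1 -.85 .25 0 0 0 -.25; 1 -1 .3 0 0 0 -.25; 1 -1 .458 0 0 0 -.25; 1 -1 .458 0 0 0 -.25; 1 -1 .458 0 0 0 -.25'; python3 plan.py 680.7 137 100 -126.4
```

```text
t: 21.3
eef_pos: [0.5008, -0.0013, 0.0995]
ee_rot: [3.141, -0.001, -2.204]
force: [0.7, 0.5, -1.9]
width: 0.0396
t 21.3 at [500.8  -1.3  99.5] [ 1.799e+02 -1.000e-01 -1.263e+02] w 39.6 F [ 0.7  0.5 -1.9]
shift share [-0.726 -0.211 -0.002] turn share [ 0.001 -0.001  0.002] rows>= 4.5 0.0
```

```bash
python3 -m inch '1 -.15 -.04 0 0 0 0; 1 -.3 -.09 0 0 0 0; 1 -.45 -.13 0 0 0 0; 1 -.6 -.17 0 0 0 0; 1 -.7 -.205 0 0 0 0; 1 -.726 -.211 0 0 0 0; 1 -.726 -.211 0 0 0 0; 1 -.726 -.211 .1 0 0 0; 1 -.726 -.211 .2 0 0 0; 1 -.726 -.211 .3 0 0 0; 1 -.726 -.211 .33 0 0 0; 1 -.726 -.211 .33 0 0 0' ; python3 plan.py 680.7 137 -10 -126.4
```

```text
t: 22.5
eef_pos: [0.6803, 0.1339, 0.0001]
ee_rot: [3.14, -0.003, -2.207]
force: [0.0, -0.0, -1.4]
width: 0.0398
t 22.5 at [6.803e+02 1.339e+02 1.000e-01] [ 179.9   -0.2 -126.5] w 39.8 F [ 0.  -0.  -1.4]
shift share [-0.009  0.005  0.034] turn share [ 0.001 -0.003 -0.001] rows>= 0.2 0.0
```

```bash
python3 -m inch '1 -.005 .003 .012 0 0 0; 1 -.005 .003 .025 0 0 0; 1 -.005 .003 .032 0 0 0; 1 -.005 .003 .036 0 0 0; 1 -.005 .003 .036 0 0 0' ; python3 plan.py 680.7 137 -10 -126.4
```

```text
t: 23.0
eef_pos: [0.682, 0.1373, -0.0094]
ee_rot: [-3.141, 0.0, -2.206]
force: [-0.4, 0.0, -2.0]
width: 0.0397
t 23.0 at [682.  137.3  -9.4] [-180.     0.  -126.4] w 39.7 F [-0.4  0.  -2. ]
shift share [0.003 0.003 0.002] turn share [-0.  0. -0.] rows>= 0.0 0.0
```

```bash
python3 -m inch '1 .002 .002 .004 0 0 0; 1 .002 .002 .006 0 0 0'; python3 plan.py 680.7 137 -10 -126.4
```

```text
t: 23.2
eef_pos: [0.682, 0.1373, -0.0097]
ee_rot: [-3.14, 0.001, -2.206]
force: [-4.2, -0.2, 10.7]
width: 0.0398
t 23.2 at [682.  137.3  -9.7] [-1.799e+02  1.000e-01 -1.264e+02] w 39.8 F [-4.2 -0.2 10.7]
shift share [0.003 0.003 0.001] turn share [-0.001  0.001  0.001] rows>= 0.0 0.0
```

```bash
python3 -m inch '0 0 0 -.001 0 0 0; 0 0 0 -.001 0 0 0; 0 0 0 -.001 0 0 0; 0 0 0 -.001 0 0 0; 0 0 0 -.1 0 0 0; 0 0 0 -.25 0 0 0; 0 0 0 -.35 0 0 0; 0 0 0 -.35 0 0 0; 0 0 0 -.35 0 0 0'
python3 - <<'E'
from plan import *
go(559,-94,60,-166.6)
f=grab("side"); cv2.imwrite("pics/s8.png",cv2.resize(f["img"][180:330,180:340],None,fx=4,fy=4)[:,:,::-1])
E
```

```text
t: 24.1
eef_pos: [0.6813, 0.1373, 0.0943]
ee_rot: [-3.141, 0.002, -2.206]
force: [-0.6, -0.0, -0.0]
width: 0.0876
t 24.1 at [681.3 137.3  94.3] [-1.800e+02  1.000e-01 -1.264e+02] w 87.6 F [-0.6 -0.  -0. ]
shift share [ 0.863 -0.13   0.113] turn share [0.    0.002 0.67 ] rows>= 5.3 4.7
```

View pics/s8.png

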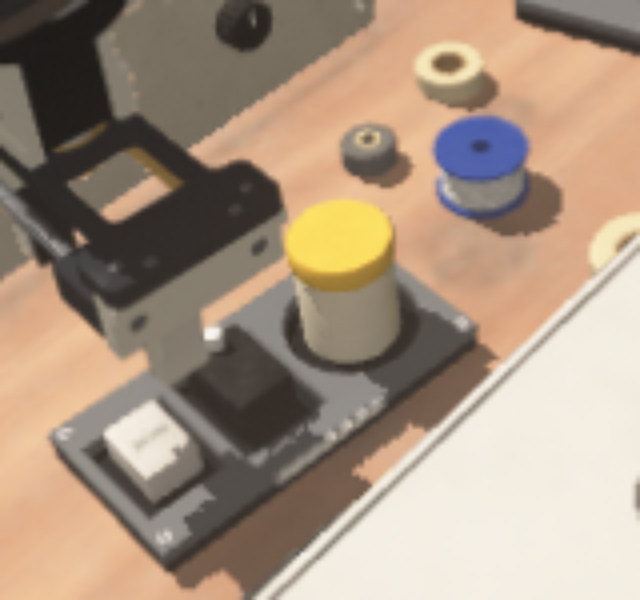

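The block sits in the end well (155,450), with all three upright. Next, the spool.

```bash
python3 -m inch '0 .15 -.02 0 0 0 .1; 0 .3 -.04 0 0 0 .2; 0 .45 -.06 0 0 0 .34; 0 .6 -.09 0 0 0 .48; 0 .75 -.12 0 0 0 .6; 0 .863 -.13 0.05 0 0 .67; 0 .863 -.13 .113 0 0 .67; 0 .863 -.13 .113 0 0 .67; 0 .863 -.13 .113 0 0 .67'; python3 plan.py 559 -94 -20 -166.6
```

```text
t: 25.05
eef_pos: [0.5584, -0.0945, 0.0589]
ee_rot: [-3.142, -0.002, -2.907]
force: [0.4, -0.1, -0.2]
width: 0.0879
t 25.1 at [558.4 -94.5  58.9] [-1.800e+02 -1.000e-01 -1.666e+02] w 87.9 F [ 0.4 -0.1 -0.2]
shift share [-0.003  0.001  0.263] turn share [-0.    -0.002  0.   ] rows>= 1.6 0.0
```

```bash
python3 -m inch '0 0 0 .08 0 0 0; 0 0 0 .16 0 0 0; 0 0 0 .23 0 0 0; 0 0 0 .26 0 0 0; 0 0 0 .263 0 0 0; 0 0 0 .263 0 0 0; 1 0 0 .263 0 0 0; 1 0 0 .263 0 0 0; 1 0 0 .263 0 0 0; 1 0 0 .263 0 0 0; 1 0 0 .263 0 0 0; 1 0 0 .263 0 0 0' 25;python3 -m inch '1 0 0 0 0 0 0; 1 0 0 -.05 0 0 0; 1 0 0 -.15 0 0 0; 1 0 0 -.3 0 0 0; 1 0 0 -.35 0 0 0; 1 0 0 -.35 0 0 0'
python3 - <<'E'
from plan import *
go(482,-371.4,85,-166.6)
f=grab("side"); cv2.imwrite("pics/s9.png",cv2.resize(f["img"][120:280,220:400],None,fx=4,fy=4)[:,:,::-1])
E
```

```text
t: 26.25
eef_pos: [0.559, -0.0944, -0.019]
ee_rot: [-3.142, 0.0, -2.908]
force: [-0.3, 1.3, 4.0]
width: 0.0529
t: 26.85
eef_pos: [0.5604, -0.0943, 0.0882]
ee_rot: [-3.141, 0.005, -2.908]
force: [0.0, -0.7, -2.1]
width: 0.0529
t 26.9 at [560.4 -94.3  88.2] [-180.     0.3 -166.6] w 52.9 F [ 0.  -0.7 -2.1]
shift share [ 0.468 -0.838  0.009] turn share [-0.001  0.004  0.   ] rows>= 5.8 0.0
```

View pics/s9.png

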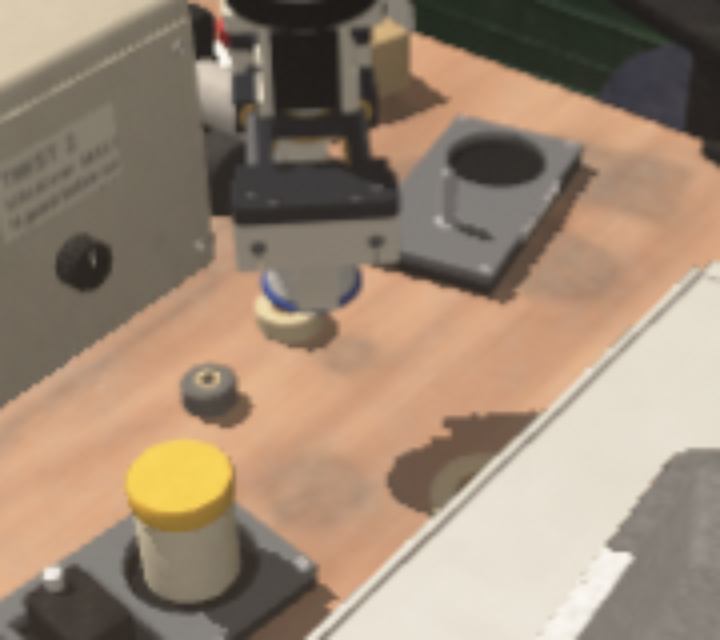

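Run:
```python
from plan import *
f=grab("side"); cv2.imwrite("pics/s10.png",cv2.resize(f["img"][170:205,275:320],None,fx=16,fy=16,interpolation=cv2.INTER_CUBIC)[:,:,::-1])
f=grab("top"); cv2.imwrite("pics/t10.png",cv2.resize(f["img"][110:230,250:400],None,fx=5,fy=5)[:,:,::-1])
```

```text
(no output)
```

View pics/s10.png

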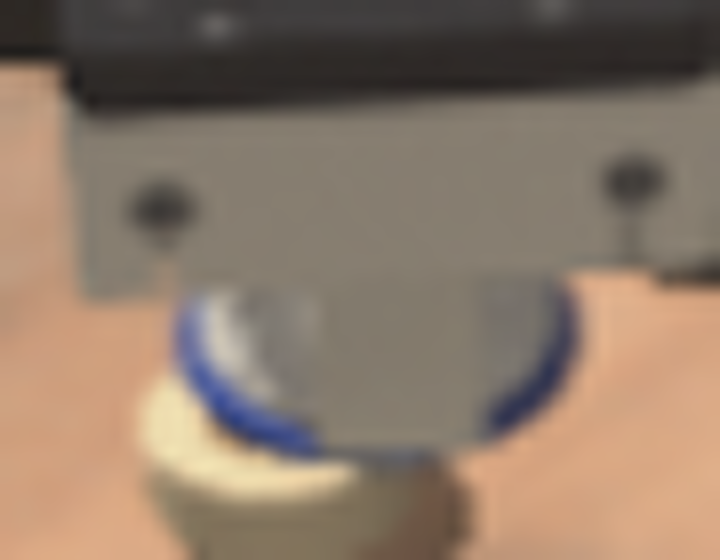

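View pics/t10.png

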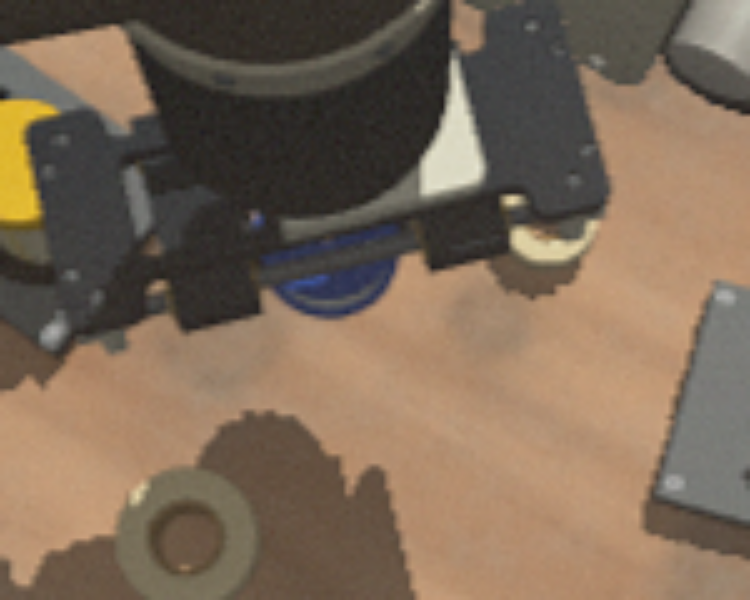

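The held spool is level (blue bottom flange symmetric about 375,320 in the crop). Width reads 52.9 against 56, so I'll check its seating after placing.

```bash
python3 -m inch '1 .06 -.1 0 0 0 0; 1 .13 -.23 0 0 0 0; 1 .2 -.37 0 0 0 0; 1 .28 -.5 0 0 0 0; 1 .36 -.64 0 0 0 0; 1 .43 -.77 0 0 0 0; 1 .468 -.838 0 0 0 0; 1 .468 -.838 0 0 0 0; 1 .468 -.838 0 0 0 0; 1 .468 -.838 .1 0 0 0; 1 .468 -.838 .2 0 0 0; 1 .468 -.838 .26 0 0 0'; python3 plan.py 482 -371.4 -9 -166.6
```

```text
t: 28.2
eef_pos: [0.4792, -0.3696, 0.0048]
ee_rot: [3.139, -0.003, -2.907]
force: [-0.1, 0.2, -2.7]
width: 0.0531
t 28.2 at [ 479.2 -369.6    4.8] [ 179.9   -0.2 -166.6] w 53.1 F [-0.1  0.2 -2.7]
shift share [-0.008 -0.008  0.046] turn share [ 0.002 -0.003  0.001] rows>= 0.3 0.0
```

```bash
python3 -m inch '1 -.004 -.004 .01 0 0 0; 1 -.004 -.004 .02 0 0 0; 1 -.004 -.004 .026 0 0 0; 1 -.004 -.004 .026 0 0 0'; python3 plan.py 482 -371.4 -9 -166.6
```

```text
t: 28.6
eef_pos: [0.4826, -0.3724, 0.0007]
ee_rot: [-3.141, 0.001, -2.907]
force: [-0.0, 0.4, -3.0]
width: 0.0532
t 28.6 at [ 482.6 -372.4    0.7] [-1.800e+02  1.000e-01 -1.666e+02] w 53.2 F [-0.   0.4 -3. ]
shift share [0.001 0.004 0.032] turn share [-0.001  0.001  0.   ] rows>= 0.2 0.0
```

```bash
python3 -m inch '1 0 0.002 .01 0 0 0; 1 0 .002 .02 0 0 0; 1 0 .002 .028 0 0 0; 1 0 .002 .028 0 0 0'; python3 plan.py 482 -371.4 -9 -166.6
```

```text
t: 29.0
eef_pos: [0.4817, -0.3718, -0.0087]
ee_rot: [3.141, -0.0, -2.908]
force: [-0.4, -0.1, -2.5]
width: 0.0534
t 29.0 at [ 481.7 -371.8   -8.7] [ 180.    -0.  -166.6] w 53.4 F [-0.4 -0.1 -2.5]
shift share [-0.001  0.001  0.001] turn share [ 0. -0. -0.] rows>= 0.0 0.0
```

```bash
python3 -m inch '1 0 0 .003 0 0 0; 1 0 0 .006 0 0 0; 1 0 0 .006 0 0 0'; python3 plan.py 482 -371.4 -9 -166.6
```

```text
t: 29.3
eef_pos: [0.4819, -0.372, -0.0091]
ee_rot: [-3.141, 0.0, -2.907]
force: [-3.1, 3.1, 8.6]
width: 0.0531
t 29.3 at [ 481.9 -372.    -9.1] [-180.     0.  -166.6] w 53.1 F [-3.1  3.1  8.6]
shift share [-0.001  0.002 -0.   ] turn share [-0.  0.  0.] rows>= 0.0 0.0
```

```bash
python3 -m inch '0 0 0 -.001 0 0 0; 0 0 0 -.001 0 0 0; 0 0 0 -.001 0 0 0; 0 0 0 -.001 0 0 0; 0 0 0 -.1 0 0 0; 0 0 0 -.25 0 0 0; 0 0 0 -.35 0 0 0; 0 0 0 -.35 0 0 0'
python3 - <<'E'
from plan import *
go(457,-29,80,-60)
f=grab("side"); cv2.imwrite("pics/s11.png",cv2.resize(f["img"][120:220,280:400],None,fx=6,fy=6)[:,:,::-1])
E
```

```text
t: 30.1
eef_pos: [0.4847, -0.3734, 0.0998]
ee_rot: [-3.136, 0.006, -2.907]
force: [0.1, -0.4, -0.2]
width: 0.0874
t 30.1 at [ 484.7 -373.4   99.8] [-179.7    0.4 -166.6] w 87.4 F [ 0.1 -0.4 -0.2]
shift share [-0.177  1.138  0.061] turn share [-9.000e-03 -1.000e-03 -1.776e+00] rows>= 6.9 12.4
```

View pics/s11.png

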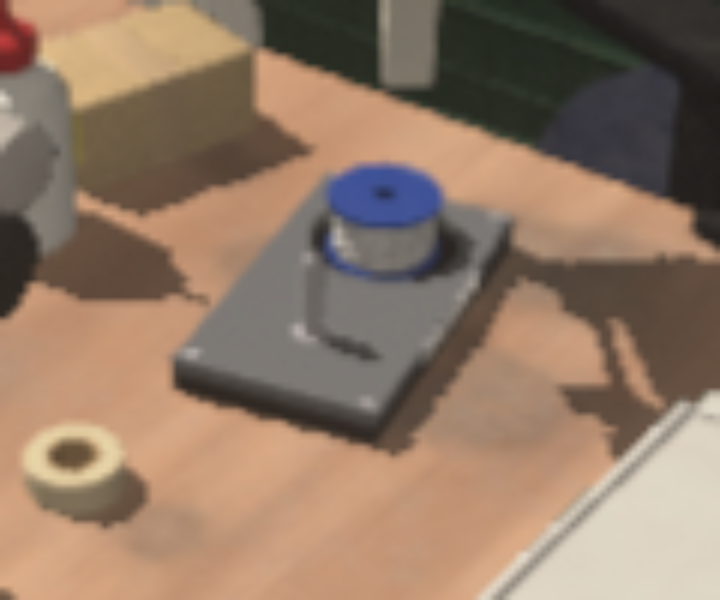

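The spool lies flat in its well (385,225). For the tape, the candidates are the roll at top px (287,218), measured at about 60 mm across, and the one at (359,153), about 41 mm across. The first fits 62 mm; here is a confirming crop.

```bash
python3 -m inch '0 -.01 .1 0 0 0 -.12; 0 -.03 .22 0 0 0 -.25; 0 -.05 .35 0 0 0 -.39; 0 -.07 .45 0 0 0 -.53; 0 -.08 .5 0 0 0 -.67; 0 -.08 .5 0 0 0 -.8; 0 -.08 .5 0 0 0 -.93; 0 -.08 .5 0 0 0 -1; 0 -.08 .5 0 0 0 -1; 0 -.08 .5 0 0 0 -1'
python3 - <<'E'
from meas import *
from plan import go
go(457,-29,60,-60)
for m,s in comps((H>18)&(H<35)&(S>40)&(S<110)&(V>150),40): ell(m,.024,"cream")
cv2.imwrite("pics/t12.png",cv2.resize(img[140:250,250:400],None,fx=5,fy=5,interpolation=cv2.INTER_CUBIC)[:,:,::-1])
E
```

```text
t: 31.15
eef_pos: [0.4699, -0.2203, 0.094]
ee_rot: [3.14, -0.0, -1.863]
force: [0.1, 0.3, -0.3]
width: 0.0874
t 31.2 at [ 470.  -220.3   94.1] [ 179.9   -0.  -106.7] w 87.9 F [-0.1 -0.   0.2]
shift share [-0.598  0.225  0.114] turn share [ 0.001  0.    -0.779] rows>= 3.9 5.4
cream px [286.3 114.5] centre mm [692.3 -26.3] axes [ 21.7 156.7]
cream px [486.1 127.9] centre mm [ 648.7 -465.6] axes [16.  85.8]
cream px [286.9 216.9] centre mm [456.4 -29.1] axes [58.8 59.1]
cream px [308.2 276.6] centre mm [330.7 -75.4] axes [ 66.  125.2]
```

View pics/t12.png

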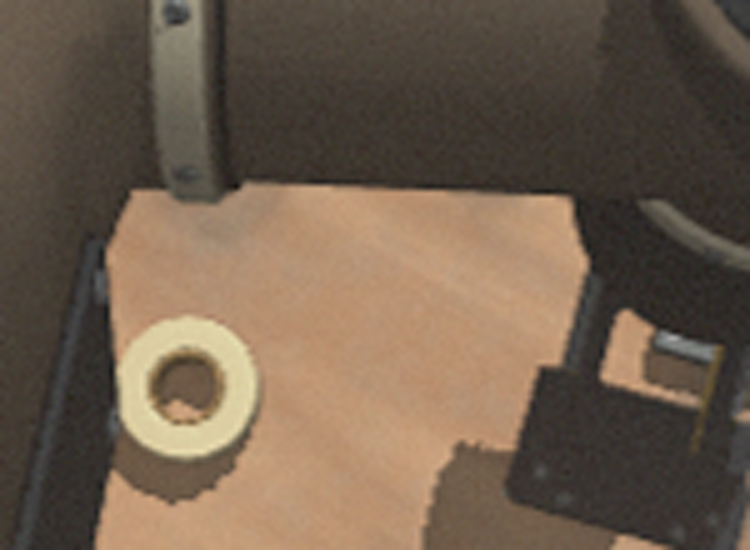

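The crop shows the 62 mm roll at (187,388), centre (456.5, −29) mm, undisturbed.

```bash
python3 -m inch '0 -.05 .02 0 0 0 -.13; 0 -.12 .05 0 0 0 -.27; 0 -.2 .08 0 0 0 -.41; 0 -.28 .11 0 0 0 -.55; 0 -.36 .14 0 0 0 -.69; 0 -.45 .17 0 0 0 -.78; 0 -.55 .21 0.05 0 0 -.78; 0 -.598 .225 .114 0 0 -.78; 0 -.598 .225 .114 0 0 -.78; 0 -.598 .225 .114 0 0 -.78'; python3 plan.py 456.6 -29 -24 -60
```

```text
t: 32.2
eef_pos: [0.4568, -0.0292, 0.0604]
ee_rot: [3.14, 0.0, -1.044]
force: [0.2, -0.1, 1.0]
width: 0.0877
t 32.2 at [456.8 -29.2  60.4] [179.9   0.  -59.8] w 87.7 F [ 0.2 -0.1  1. ]
shift share [-0.001 -0.     0.281] turn share [0.001 0.    0.003] rows>= 1.7 0.0
```

```bash
python3 -m inch '0 0 0 .08 0 0 0; 0 0 0 .17 0 0 0; 0 0 0 .25 0 0 0; 0 0 0 .275 0 0 0; 0 0 0 .281 0 0 0; 0 0 0 .281 0 0 0; 1 0 0 .281 0 0 0; 1 0 0 .281 0 0 0; 1 0 0 .281 0 0 0; 1 0 0 .281 0 0 0; 1 0 0 .281 0 0 0; 1 0 0 .281 0 0 0' 25;python3 -m inch '1 0 0 0 0 0 0; 1 0 0 -.05 0 0 0; 1 0 0 -.15 0 0 0; 1 0 0 -.3 0 0 0; 1 0 0 -.42 0 0 0; 1 0 0 -.42 0 0 0; 1 0 0 -.42 0 0 0'; python3 plan.py 508.5 -287.3 100 -80
```

```text
t: 33.4
eef_pos: [0.4573, -0.029, -0.0233]
ee_rot: [-3.141, -0.0, -1.043]
force: [-1.3, 0.0, 6.1]
width: 0.0608
t: 34.1
eef_pos: [0.4573, -0.0289, 0.1029]
ee_rot: [-3.139, -0.0, -1.044]
force: [-0.4, -0.7, -1.2]
width: 0.0607
t 34.1 at [457.3 -28.9 102.9] [-179.9   -0.   -59.8] w 60.7 F [-0.4 -0.7 -1.2]
shift share [0.831 0.285 0.009] turn share [-0.002  0.     0.336] rows>= 5.3 2.3
```

```bash
python3 -m inch '1 .1 .03 0 0 0 0; 1 .25 .08 0 0 0 .1; 1 .4 .13 0 0 0 .2; 1 .55 .18 0 0 0 .3; 1 .7 .24 0 0 0 .336; 1 .8 .27 0 0 0 .336; 1 .831 .285 0 0 0 .336; 1 .831 .285 0 0 0 .336; 1 .831 .285 0 0 0 .336; 1 .831 .285 0 0 0 .336'
python3 - <<'E'
from plan import *
go(508.5,-287.3,45,-80)
f=grab("side"); im=f["img"]; cv2.imwrite("pics/s13.png",cv2.resize(im[90:200,270:390],None,fx=6,fy=6,interpolation=cv2.INTER_CUBIC)[:,:,::-1][:600])
f=grab("top"); cv2.imwrite("pics/t13.png",cv2.resize(f["img"][130:250,340:490],None,fx=5,fy=5)[:,:,::-1])
E
```

```text
t: 35.1
eef_pos: [0.5081, -0.2865, 0.1018]
ee_rot: [3.141, 0.001, -1.395]
force: [0.2, -0.1, -0.5]
width: 0.0609
t 35.1 at [ 508.1 -286.5  101.8] [180.    0.  -79.9] w 60.9 F [ 0.2 -0.1 -0.5]
shift share [ 0.003 -0.001  0.189] turn share [0.001 0.001 0.002] rows>= 1.1 0.0
```

View pics/s13.png

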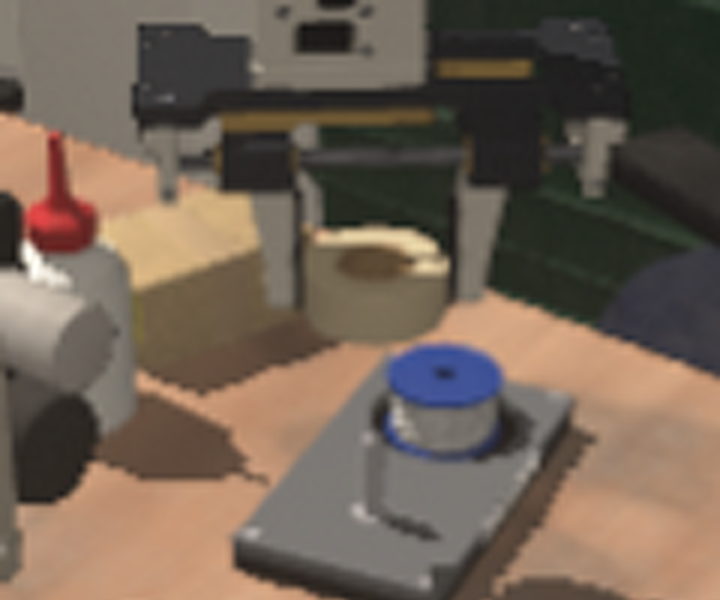

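View pics/t13.png

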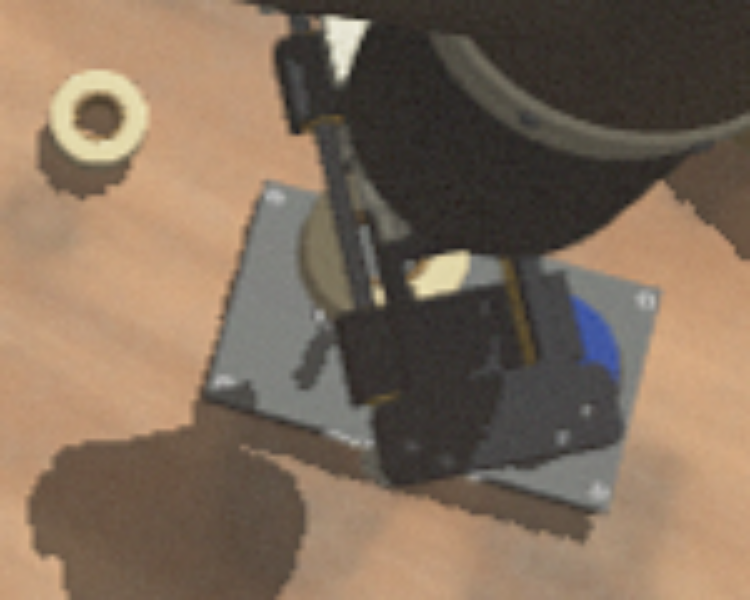

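```bash
python3 -m inch '1 .003 -.001 .06 0 0 0; 1 .003 -.001 .12 0 0 0; 1 .003 -.001 .17 0 0 0; 1 .003 -.001 .185 0 0 0; 1 .003 -.001 .185 0 0 0; 1 .003 -.001 .185 0 0 0'
python3 - <<'E'
from plan import *
go(508.5,-287.3,-5,-80)
f=grab("side"); im=f["img"].copy(); cv2.imwrite("pics/s14.png",cv2.resize(im[110:200,280:380],None,fx=6,fy=6,interpolation=cv2.INTER_CUBIC)[:,:,::-1])
E
```

```text
t: 35.8
eef_pos: [0.5096, -0.2883, 0.0476]
ee_rot: [-3.141, -0.001, -1.395]
force: [-0.7, -1.3, -0.3]
width: 0.0606
t 35.8 at [ 509.6 -288.3   47.6] [-179.9   -0.   -79.9] w 60.6 F [-0.7 -1.3 -0.3]
shift share [-0.004  0.003  0.175] turn share [-0.001 -0.001  0.001] rows>= 1.1 0.0
```

View pics/s14.png

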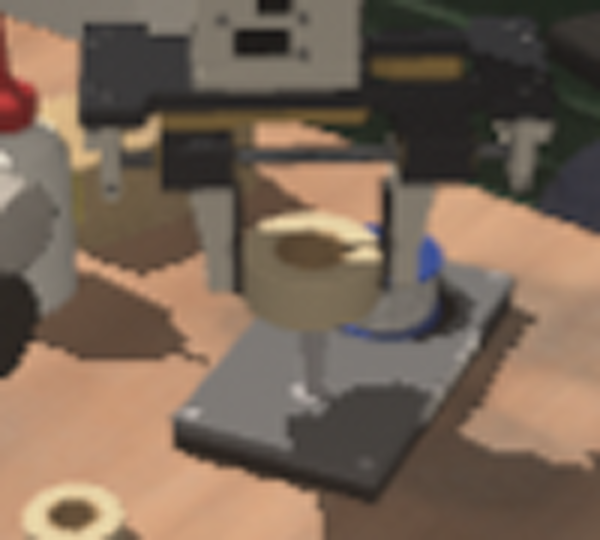

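The tape is centred over the spindle (tape at 315,270; spindle below at 313). I lower gently.

```bash
python3 -m inch '1 -.003 .002 .03 0 0 0; 1 -.003 .002 .06 0 0 0; 1 -.003 .002 .09 0 0 0; 1 -.003 .002 .12 0 0 0; 1 -.003 .002 .15 0 0 0; 1 -.003 .002 .165 0 0 0; 1 -.003 .002 .17 0 0 0; 1 -.003 .002 .17 0 0 0'; python3 plan.py 508.5 -287.3 -5 -80
```

```text
t: 36.65
eef_pos: [0.5081, -0.2877, -0.0045]
ee_rot: [3.141, 0.0, -1.396]
force: [0.5, 0.2, -0.4]
width: 0.0609
t 36.6 at [ 508.1 -287.7   -4.5] [180.   0. -80.] w 60.9 F [ 0.5  0.2 -0.4]
shift share [-0.001 -0.001  0.002] turn share [0.    0.    0.001] rows>= 0.0 0.0
```

```bash
python3 -m inch '1 0 0 .003 0 0 0; 1 0 0 .006 0 0 0; 1 0 0 .006 0 0 0'; python3 -m inch '0 0 0 -.001 0 0 0; 0 0 0 -.001 0 0 0; 0 0 0 -.001 0 0 0; 0 0 0 -.001 0 0 0; 0 0 0 -.1 0 0 0; 0 0 0 -.25 0 0 0; 0 0 0 -.4 0 0 0; 0 0 0 -.5 0 0 0; 0 0 0 -.5 0 0 0'; python3 plan.py 508.5 -287.3 -5 -80
```

```text
t: 36.95
eef_pos: [0.5086, -0.2878, -0.0053]
ee_rot: [-3.141, -0.001, -1.395]
force: [-0.9, 0.6, 3.7]
width: 0.0609
t: 37.85
eef_pos: [0.511, -0.2887, 0.1492]
ee_rot: [-3.134, -0.004, -1.395]
force: [0.5, 0.2, -1.2]
width: 0.0876
t 37.9 at [ 511.  -288.7  149.2] [-179.6   -0.2  -79.9] w 87.6 F [ 0.5  0.2 -1.2]
shift share [-0.008  0.011  0.514] turn share [-0.007 -0.004  0.001] rows>= 3.1 0.1
```

```bash
python3 -m inch '0 .1 .1 0 0 0 0; 0 .2 .2 0 0 0 0; 0 .4 .4 0 0 0 0; 0 .6 .6 0 0 0 0; 0 .8 .8 0 0 0 0; 0 .8 .8 0 0 0 0; 0 .8 .8 0 0 0 0; 0 .8 .8 0 0 0 0; 0 .8 .8 0 0 0 0; 0 .8 .8 0 0 0 0'
python3 - <<'E'
from meas import *
zt=P[...,2]
def med(u,v,r=2):
    q=P[v-r:v+r+1,u-r:u+r+1].reshape(-1,3); return np.median(q,0).round(4)
for m,s in comps((H>18)&(H<30)&(S>180)&(V>90),60): ell(m,.080,"yellow")
for m,s in comps((H>100)&(H<130)&(S>120),60): ell(m,.042,"blue")
for m,s in comps((H>18)&(H<35)&(S>40)&(S<110)&(V>150),40): ell(m,.042,"cream")
for m,s in comps((S<45)&(V>=150),20): rect(m,.030,"white")
for n,p in dict(jar=(.6075,.0372,.08),counter=(.649,.0925,.04),block=(.682,.1373,.03),spool=(.482,-.372,.042),tape=(.512,-.31,.042)).items():
    # plane fit of height near the object centre
    u=proj(f,p)[0].round().astype(int); r=4; q=P[u[1]-r:u[1]+r+1,u[0]-r:u[0]+r+1].reshape(-1,3); q=q[abs(q[:,2]-p[2])<.008]
    A=np.c_[q[:,:2]-q[:,:2].mean(0),np.ones(len(q))]; k=np.linalg.lstsq(A,q[:,2],rcond=None)[0]; print(n,u,len(q),"top z",k[2].round(4),"slope deg",np.degrees(np.hypot(*k[:2])).round(1))
cv2.imwrite("pics/t15.png",cv2.resize(img[90:290,180:490],None,fx=2.5,fy=2.5,interpolation=cv2.INTER_CUBIC)[:,:,::-1])
g=grab("side"); cv2.imwrite("pics/s15.png",cv2.resize(g["img"][110:330,180:420],None,fx=2.7,fy=2.7,interpolation=cv2.INTER_CUBIC)[:,:,::-1])
E
```

```text
t: 38.85
eef_pos: [0.3137, -0.5652, 0.1433]
ee_rot: [3.141, 0.001, -1.396]
force: [0.4, 0.4, -1.0]
width: 0.0877
yellow px [253.5 142.2] centre mm [607.2  35.3] axes [50.1 53. ]
blue px [448.7 200.9] centre mm [ 482.9 -371. ] axes [52.2 55.1]
cream px [486.2 115.9] centre mm [ 669.3 -462. ] axes [13.5 30.8]
cream px [359.2 152.7] centre mm [ 591.2 -185.7] axes [38.1 38.9]
cream px [408.6 189.8] centre mm [ 508.3 -287.3] axes [57.4 57.9]
white px [401.5 105.5] centre mm [ 700.3 -282.6] size [ 9.9 32.1] long axis deg -23.6
white px [446.1 104.6] centre mm [ 702.5 -380.3] size [ 9.8 38.8] long axis deg -31.1
white px [212.6 117.2] centre mm [682.1 136. ] size [27.7 36.8] long axis deg -36.2
white px [464. 114.] centre mm [ 677.8 -418.6] size [ 8.  32.3] long axis deg -33.5
white px [201.  261.3] centre mm [376.7 136.6] size [140.5 115.1] long axis deg 3.0
jar [253 142] 80 top z 0.0801 slope deg 2.1
counter [231 130] 81 top z 0.0401 slope deg 2.8
block [212 117] 79 top z 0.03 slope deg 0.3
spool [450 201] 66 top z 0.0417 slope deg 4.5
tape [419 188] 76 top z 0.0421 slope deg 3.4
```

View pics/t15.png

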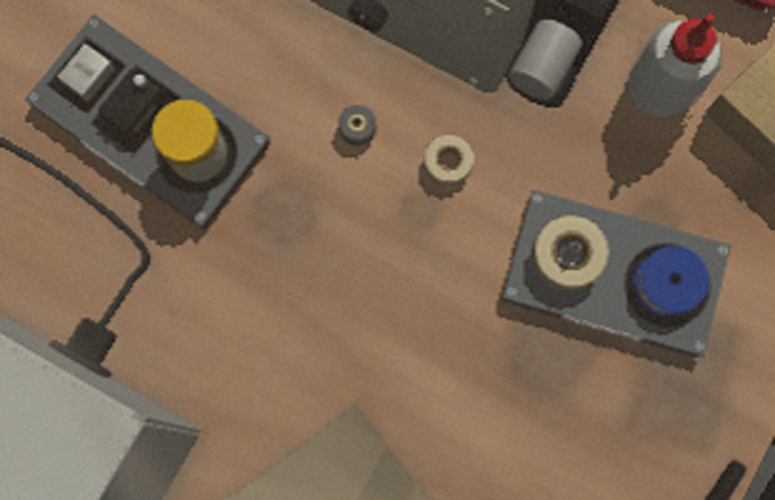

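View pics/s15.png

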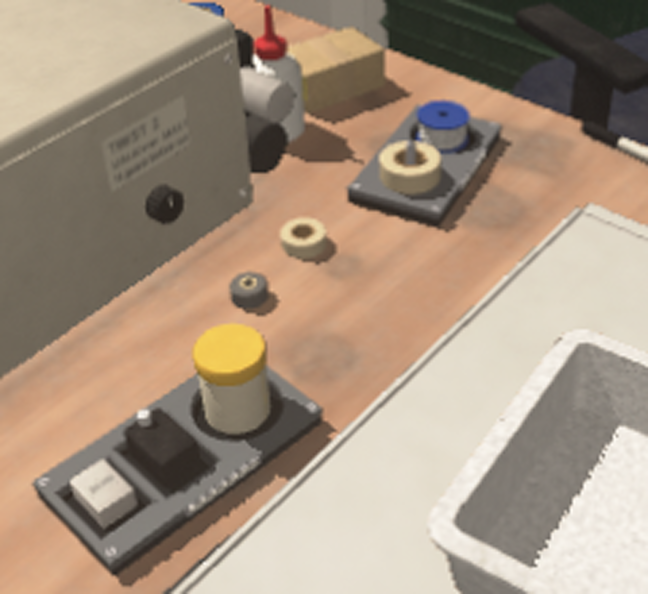

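Everything looks seated. The spool's slope comes from a small noisy patch, so I refit it over the whole flange before handing in.

Run:
```python
from h import *
S=[]
for n in("top","side"):
  for k in range(3):
    f=grab(n); P=cloud(f).reshape(-1,3)
    for nm,c,z,r0,r1 in(("spool",(.4829,-.371),.042,.005,.025),("tape",(.5083,-.2873),.042,.017,.029),("jar",(.607,.036),.08,0,.025),("spooltable",(.42,-.1),0,.0,.03)):
        d=np.hypot(P[:,0]-c[0],P[:,1]-c[1]); q=P[(d<r1)&(d>r0)&(abs(P[:,2]-z)<.008)]
        A=np.c_[q[:,:2]-q[:,:2].mean(0),np.ones(len(q))]; k_=np.linalg.lstsq(A,q[:,2],rcond=None)[0]; S.append((n+nm,len(q),k_[2],*np.degrees(k_[:2])))
for key in dict.fromkeys(s[0] for s in S):
    print(key,np.mean([s[1:] for s in S if s[0]==key],0).round(4))
```

```text
topspool [4.210e+02 4.200e-02 3.111e-01 2.118e-01]
toptape [ 3.836667e+02  4.200000e-02 -1.100000e-02 -8.960000e-02]
topjar [ 4.333333e+02  7.990000e-02  8.910000e-02 -1.529000e-01]
topspooltable [ 5.970e+02 -2.000e-04  2.188e-01 -4.910e-02]
sidespool [ 1.356667e+02  4.110000e-02 -6.110000e-02 -2.457300e+00]
sidetape [ 1.326667e+02  4.120000e-02 -1.926000e-01 -7.977000e-01]
sidejar [ 3.350e+02  7.910e-02 -9.590e-02 -2.286e-01]
sidespooltable [ 3.83333e+01 -7.00000e-04 -2.84830e+00  1.65390e+00]
```

Over the full tops, the tilt is under 0.4° from the top camera and the heights are exact: 42, 42 and 80 mm.

```bash
python3 -c "
from station import arm
print(arm.job_done())"
```

```text
the job is handed in; nothing more can be done
None
```

Both kits are made up and the job is handed in at about 39 s. I placed the jar, counter, stop block, spool and 62 mm tape in that order. The spare roller and the smaller tape roll were not touched.

**Last checks:**
- **Heights:** the tops measured jar 80 mm, counter 40, block 30, and spool and tape 42. Each is what a part seated on the bottom of its place should give.
- **Tilt:** full-face plane fits of the jar, spool and tape from the top camera gave under 0.4°. The counter and block had only small-patch fits, 2.8° and 0.3°, and look level in both views.
- **Position:** the jar, block, spool and tape measured within about 2 mm of their intended spots; the counter was only checked by eye, and the gripper was clear of everything.

**What disagreed:**
- **Fingertips:** they sit about 31 mm higher than the reported TCP. The jar was therefore gripped by its lid, and the first try at the counter closed above it without moving it. I measured the offset by depth and corrected for it from then on.
- **Spool grip:** the opening read 53 mm instead of 56.
- **Spool tilt:** the sparser side-camera fit gave 2.5°, but that camera also read 3.3° on the flat bench, so I put it down to noise. A small-patch fit from the top camera had given 4.5°.

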